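Clear the pile off the board and put each thing in its home

ROBOT

A 7-joint arm with a two-finger parallel gripper is mounted at the origin on the work surface. World frame = base frame: x ahead of the robot, y to its left, z up, the work surface at z = 0. Lengths are in mm, angles in rad, forces in N, time in s.
With the tool pointing down it reaches from about 425 to 950 mm from the base axis. Payload 4.7 kg.
Tool frame: the origin (TCP) lies on the centre line of the jaws, within the pads' length; the fingertips stand tips_ahead ahead of it and the grasp point (between the pads) is the TCP (tips_ahead is the distance from the TCP to the fingertips, in mm); z points along the fingers, y is the direction in which the jaws open and shut (so a half turn about z gives the same grasp; the last joint's range is limited). The gripper opens to 85 mm and grips with 20 to 120 N. Pads are 22 mm wide; open, the fingers measure 114 mm over their backs; the gripper's body (76 mm by 85 mm) begins 54 mm behind the grasp point. The pads swing forward as they close: fully open they stand 13 mm farther back than shut.
Start: joints at [1.279, 0.469, -0.049, 1.532, 0.024, 1.141, -0.082], TCP at [175.4, -651.829, 250.335] pointing down, gripper open.
Joint ranges: [-2.59, 2.59], [-0.33, 1.99], [-1.39, 1.29], [0.1, 2.45], [-1.04, 4.18], [0.21, 1.99], [-2.66, 2.66]. Speed limits (rad/s): [2.57, 2.57, 3.14, 3.14, 3.14, 3.14, 3.14].

INTERFACE

Orientations are given as a unit quaternion [w, x, y, z].
In Python, from station import sense, grab_frame, camera_model, hand_in, tips_ahead gives the robot as it stands.
- The arm moves only by the tool drive_tool, never from a script. Its arguments are lists of equal length, an entry for each row: "linear": the shift along the tool's x, y, z as a fraction of full scale, a list of three; "delta_rot": the turn, a rotation vector about the tool's x, y, z as a fraction of full scale, a list of three; "hand": the opening, from -1 (shut) to 1 (fully open), so that 0 is half open. In form: {"linear": [[dx, dy, dz], ...], "delta_rot": [[rx, ry, rz], ...], "hand": [hand, ...]}. A call has 1 to 10 rows; each row shifts and turns the commanded pose from where the row before left it, along the tool's axes as they then stand; what a row does not reach is not made up. Full scale, the value 1, is 0.5 m for a shift and 90 degrees for a turn. A row lasts 1/8 s, in which the tool goes at most 62.5 mm and 10.7 degrees, less where a joint would pass 70% of its speed; a pose out of reach is approached as far as the arm can. A call with a number of a shift or a turn outside -1 to 1 is refused whole. A call with a gripper value outside its range is refused whole. The fingers move at their own pace and stop on an object; "force" is the grip in N (left out, the last holds). Time passes only in rows, so rows that do not move let the fingers close. It gives the time, the measured TCP pose, the force and the opening at its end, in the units of the state.
- sense(): the state, without advancing time (a new reading comes with each control period).
- grab_frame(name): name is "scene" or "top" or "wrist"; returns (picture, depth): 420x560x3 uint8, red, green, blue; 420x560 float32, mm along the optical axis (not along the pixel's ray), 0 where there is no reading.
- camera_model(name): a dict with "K" (3x3 intrinsics, pixels), "world_from_camera" (4x4, takes a point from camera to world coordinates). Camera axes: x right, y down, z forward; pixel columns grow to the right and rows downward; lengths in mm; the calibration is good to about 2 mm. A picture is of the moment at which its call begins: read the wrist's pose just before it. camera_model takes no time and is no camera call; for the wrist camera it gives the pose at the moment of the call.
- hand_in(): hands the job in, once; it reports no verdict.
The state is a dict: "time": time; "joints": joint angles; "qd": joint speeds; "effort": joint torques, N m; "tcp_pos": TCP position; "tcp_rot": TCP orientation; "wrist_force": force on the tool from outside, world axes, zero at the start; "wrist_torque": the same for the moment, N m; "gripper_width": opening from 0.0 (shut) to 1.0 (fully open).
Only numpy, scipy, OpenCV 4.12 (cv2) and the standard library are available. Lean on these libraries where they do the work, as an engineer would, in place of code of your own. Each camera call takes 0.05 s, during which the arm holds its last target.

TASK

Somebody has piled four things on the circuit board under repair. Clear it from the top down, one thing at a time, setting each down upright in its own home without dropping it: the loupe in the small wooden box, the flux tin in the round metal dish, the solder reel flat on the reel stand with the spindle up through its bore, and the heat sink lying flat inside the black tray, fins up. Tip nothing over, and leave the capacitor and the screwdriver where they are.

Things in the scene. Friction and masses are not known exactly. Their poses are not given: they have to be found in the camera images.
- loupe: Eye loupe, top of the pile, standing on the tin. Clear skirt 34 mm in diameter from 0 to 18 mm height, narrowing to a black eyepiece 30 mm in diameter from 21 to 50 mm (total height 50 mm): grip the eyepiece. About 40 g. Origin: centre of its underside; z up.
- tin: Round flux tin, dark blue below with a bare steel lid, closed, 46 mm in diameter, 25 mm high, about 60 g; second in the pile, on the reel. Origin: centre of its underside; z up.
- spool: Solder reel standing on end: two blue flanges 58 mm in diameter (each 4 mm thick) with grey solder 55 mm in diameter between, 42 mm high, with a round bore 26 mm in diameter right through along z. About 250 g. Third in the pile, on the heat sink's fins. Origin: centre of its underside on the bore's axis; z up.
- heat_sink: Bare aluminium heat sink, 90 (its x) by 60 (its y) by 30 mm high, upright fins along x; about 180 g. Grip it across y, on the outer fins. Bottom of the pile, flat on the fixed green board (160 by 120 mm, top 20 mm above the table, long sides about along x; components up to 13 mm high stand at the board's short ends, clear of the heat sink). Origin: centre of its underside; z up.
- loupe_box: Small open wooden box, the loupe's home, fixed: 64 by 64 mm outside, 56 by 56 mm inside, 20 mm high, inner floor 4 mm up. Origin: centre of its underside.
- tin_dish: Shallow round metal dish, the tin's home, fixed: 70 mm outside and 62 mm inside diameter, rim 8 mm high, inner floor 3 mm up. Origin: centre of its underside.
- reel_stand: Reel stand, the solder reel's home, fixed: a dark steel plate 80 by 80 by 8 mm with an upright brass spindle 10 mm in diameter in its centre, its tapered tip 50 mm above the table. Origin: centre of the plate's underside, on the spindle's axis; z up.
- heat_sink_tray: Black plastic rectangular tray, the heat sink's home, fixed: 116 (its x) by 86 (its y) mm outside, 108 by 78 mm inside, rim 12 mm high, inner floor 4 mm up. The heat sink lies in it along its length, either way round. Origin: centre of its underside.
- capacitor: Loose black capacitor can, upright, 30 mm in diameter, 45 mm high, beyond the board. Leave it alone. Origin: centre of its underside.
- screwdriver: Loose screwdriver 140 mm long lying beyond the board. Leave it alone. Origin near its middle; handle to its -x.
Not all that is in view belongs to the job. What is shaped like the tin but green is not meant.

How it is judged (in metres and radians):
On the way, in this order (a step that is already met when the one before it is completed fails the run):
1. the loupe stands released in its wooden box (horizontal distance between loupe and loupe_box below 0.017 m and z of loupe in the frame of loupe_box below 0.008 m and angle between loupe's own z axis and vertical below 0.08 rad and contact force between loupe and the fingers below 0.05 N and linear speed of loupe below 0.03 m/s), for 0.2 s.
2. then the tin stands released in its dish (horizontal distance between tin and tin_dish below 0.011 m and z of tin in the frame of tin_dish below 0.007 m and angle between tin's own z axis and vertical below 0.08 rad and contact force between tin and the fingers below 0.05 N and linear speed of tin below 0.03 m/s), for 0.2 s.
3. then the reel sits released on its stand, over the spindle (horizontal distance between spool and reel_stand below 0.011 m and z of spool in the frame of reel_stand below 0.012 m and angle between spool's own z axis and vertical below 0.08 rad and contact force between spool and the fingers below 0.05 N and linear speed of spool below 0.03 m/s), for 0.2 s.
4. then the heat sink lies released in its tray (horizontal distance between heat_sink and heat_sink_tray below 0.0145 m and z of heat_sink in the frame of heat_sink_tray below 0.008 m and angle between heat_sink's own z axis and vertical below 0.08 rad and contact force between heat_sink and the fingers below 0.05 N and linear speed of heat_sink below 0.03 m/s and angle between the x axis of heat_sink and the x axis of heat_sink_tray, either way round below 0.35 rad), for 0.2 s.
At the end, for the whole second after the job is handed in: All released, at rest, upright (0.08 rad) in their homes, undersides on the home floors (about 4 mm): loupe within 17 mm of the box centre, tin 11 mm of the dish centre, reel 11 mm of the spindle axis, heat sink 14.5 mm of the tray centre, lengths within 0.35 rad either way round (all of step 1 and all of step 2 and all of step 3 and all of step 4 and angular speed of each of loupe, tin, spool, heat_sink below 0.3 rad/s); the robot touches nothing.
It fails at once if a thing of the pile is tipped over (more than 0.5 rad) (angle between any of loupe, tin, spool, heat_sink's own z axis and vertical above 0.5 rad).
It fails at once if a thing of the pile is dropped or knocked (faster than 0.8 m/s, some 3 cm of fall, with the fingers not touching it) ((contact force between loupe and the fingers below 0.01 N and linear speed of loupe above 0.8 m/s) or (contact force between tin and the fingers below 0.01 N and linear speed of tin above 0.8 m/s) or (contact force between spool and the fingers below 0.01 N and linear speed of spool above 0.8 m/s) or (contact force between heat_sink and the fingers below 0.01 N and linear speed of heat_sink above 0.8 m/s)).
It fails at once if the capacitor or the screwdriver is moved by more than 20 mm (distance of any of capacitor, screwdriver from where it was at the start of the episode above 0.02 m).
It also fails if it takes over 141 s, if anything falls off the work surface, if the arm or the gripper's body presses on something with over 40 N, if the wrist force passes 120 N, or if a joint passes its speed limit or range.

## Working session

There is one attempt and no reset: what is moved stays moved. The work goes in short steps, Python scripts to look and compute and a tool call to move; the robot and the scene stay as the last step left them, time stands still between calls to the robot, and variables do not carry over. Pictures are saved under pics/ and viewed, and the job is handed in when it is done.

Besides the shell and the picture viewer there is one more tool, called in YAML: its name, and indented under it one key for each argument. drive_tool: Moves the arm, as the interface text tells. Its arguments: {"type":"object","properties":{"linear":{"type":"array","items":{"type":"array","items":{"type":"number"}}},"delta_rot":{"type":"array","items":{"type":"array","items":{"type":"number"}}},"hand":{"type":"array","items":{"type":"number"}},"force":{"type":"number"}},"required":["linear","delta_rot","hand"]}

```bash
ls; mkdir -p pics; python3 - <<'E'
from station import *
import cv2, numpy as np
print(sense()); print(tips_ahead)
for n in ["scene","top","wrist"]:
    p,d=grab_frame(n); cv2.imwrite(f"pics/a_{n}.png",p[:,:,::-1]); np.savez(f"pics/a_{n}.npz",p=p,d=d,**camera_model(n))
    m=camera_model(n); print(n,np.round(m["K"],1).tolist(),np.round(m["world_from_camera"],3).tolist())
E
```

```text
pics
{'time': 0.0, 'joints': array([ 1.27909129,  0.46942853, -0.04856142,  1.5336925 ,  0.02412863,
        1.14102988, -0.08231371]), 'qd': array([-1.20272631e-03, -9.78684346e-04, -3.70636220e-04, -6.96307339e-04,
        8.47796529e-04,  1.01950652e-03,  1.25251090e-05]), 'effort': array([-3.44403534e-04, -5.10310793e+01, -4.68800613e-02, -2.37715012e+01,
        1.07558415e-02,  7.48135062e-03, -9.84500929e-06]), 'tcp_pos': array([ 175.19866362, -651.29212529,  249.2706113 ]), 'tcp_rot': array([-9.68260206e-04,  9.91378627e-01,  1.31024603e-01, -1.86105626e-04]), 'wrist_force': array([-1.65559599,  0.00464167, -0.03413383]), 'wrist_torque': array([ 0.03866593, -0.00028983,  0.00097883]), 'gripper_width': 1.002787597097777}
19.0
scene [[479.4, 0.0, 283.6], [0.0, 479.4, 206.9], [0.0, 0.0, 1.0]] [[-0.508, 0.608, -0.61, 1170.283], [0.862, 0.362, -0.356, 374.537], [0.004, -0.706, -0.708, 817.161], [0.0, 0.0, 0.0, 1.0]]
top [[463.3, 0.0, 279.6], [0.0, 463.3, 204.8], [0.0, 0.0, 1.0]] [[-0.017, -0.983, 0.185, 311.552], [-1.0, 0.014, -0.014, 11.352], [0.011, -0.185, -0.983, 1305.883], [0.0, 0.0, 0.0, 1.0]]
wrist [[354.0, 0.0, 280.8], [0.0, 354.0, 209.1], [0.0, 0.0, 1.0]] [[0.26, -0.921, -0.291, 250.353], [-0.966, -0.248, -0.077, -630.834], [-0.002, 0.301, -0.954, 373.312], [0.0, 0.0, 0.0, 1.0]]
```

View pics/a_scene.png

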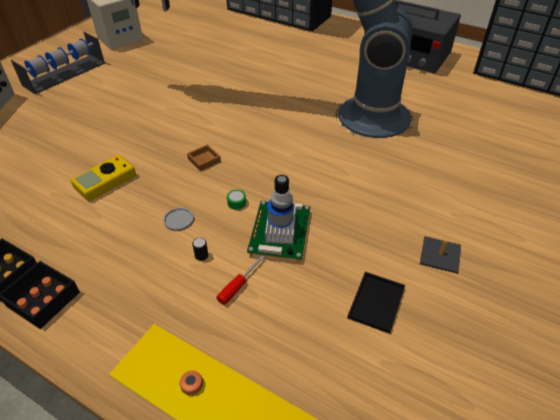

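View pics/a_top.png

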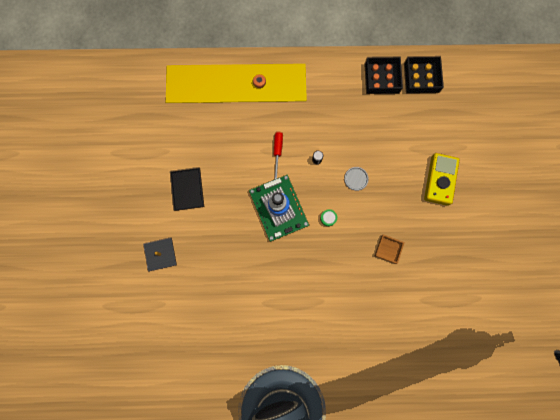

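View pics/a_wrist.png

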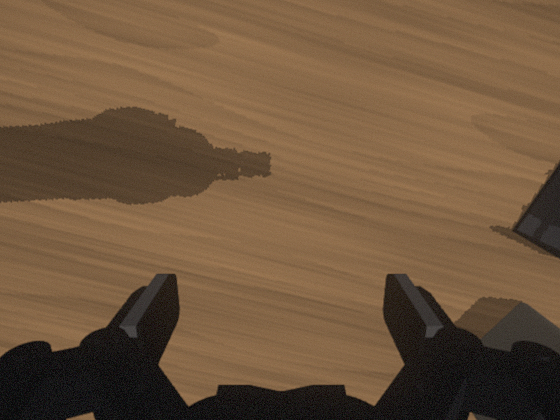

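```bash
cat > h.py <<'E'
import numpy as np, cv2
from scipy.spatial.transform import Rotation as R
def load(f):
    z=np.load(f); return z["p"],z["d"],z["K"],z["world_from_camera"]
def cloud(d,K,T):
    v,u=np.mgrid[0:d.shape[0],0:d.shape[1]]
    P=np.stack([(u-K[0,2])/K[0,0]*d,(v-K[1,2])/K[1,1]*d,d],-1)
    return P@T[:3,:3].T+T[:3,3]
def onplane(u,v,z,K,T):
    r=T[:3,:3]@np.array([(u-K[0,2])/K[0,0],(v-K[1,2])/K[1,1],1.]); o=T[:3,3]
    return o+r*(z-o[2])/r[2]
def proj(P,K,T):
    c=(np.atleast_2d(P)-T[:3,3])@T[:3,:3]
    q=c@K.T; return q[:,:2]/q[:,2:]
def snap(name,f):
    from station import grab_frame,camera_model,sense
    m=camera_model(name); p,d=grab_frame(name)
    cv2.imwrite(f"pics/{f}.png",p[:,:,::-1]); np.savez(f"pics/{f}.npz",p=p,d=d,**m)
    return p,d,np.array(m["K"]),np.array(m["world_from_camera"])
E
python3 - <<'E'
from h import *
for n in ["top","scene"]:
    p,d,K,T=load(f"pics/a_{n}.npz"); C=cloud(d,K,T)
    z=C[...,2]
    x,y=C[...,0],C[...,1]
    w=(x>350)&(x<900)&(np.abs(y)<450)&(d>0)
    print(n,"table z median",np.median(z[w]))
    m=((z>3)&w).astype(np.uint8)
    k,l,s,c=cv2.connectedComponentsWithStats(m)
    for i in range(1,k):
        if s[i,4]<15: continue
        q=l==i
        print(s[i].tolist(),"xy mid",np.round([(x[q].min()+x[q].max())/2,(y[q].min()+y[q].max())/2,np.percentile(z[q],99)],1),"med",np.round(np.median(C[q],0),1),p[q].mean(0).astype(int))
p,d,K,T=load("pics/a_top.npz")
cv2.imwrite("pics/a_topc.png",cv2.resize(p[130:280,130:430,::-1],None,fx=2.6,fy=2.6,interpolation=cv2.INTER_CUBIC))
p,d,K,T=load("pics/a_scene.npz")
cv2.imwrite("pics/a_scenec.png",cv2.resize(p[140:320,150:400,::-1],None,fx=3.2,fy=3.2,interpolation=cv2.INTER_CUBIC))
E
```

```text
top table z median 1.7232689045018788
[405, 85, 25, 19, 217] xy mid [ 879.5 -419.4   47.2] med [ 892.  -419.7   19.1] [74 57 34]
[356, 86, 49, 25, 391] xy mid [ 868.9 -313.7   45.4] med [ 891.9 -324.6   12.2] [81 61 37]
[164, 91, 147, 17, 1018] xy mid [875.7 114.3  10.9] med [883.4  99.8   5.2] [211 175   8]
[334, 91, 17, 10, 56] xy mid [ 884.9 -199.4    8.5] med [ 883.4 -196.7    4.8] [186 138  76]
[305, 94, 22, 19, 83] xy mid [ 862.9 -119.1    8.8] med [ 862.9 -127.1    4.4] [187 138  77]
[326, 97, 10, 31, 66] xy mid [ 834.1 -162.4    8.2] med [ 824.6 -164.7    4.7] [195 144  80]
[365, 98, 7, 7, 18] xy mid [ 867.9 -276.6    6. ] med [ 868.3 -280.     4.1] [187 138  77]
[349, 100, 18, 36, 133] xy mid [ 816.5 -241.8   10.6] med [ 813.6 -237.6    4.5] [197 146  81]
[140, 102, 7, 13, 36] xy mid [853.4 392.6   7.2] med [852.2 393.1   4.2] [186 137  76]
[220, 103, 7, 7, 15] xy mid [857.4 155.9   7.9] med [856.8 156.4   5. ] [189 139  78]
[276, 103, 7, 8, 15] xy mid [852.8 -10.2   7.2] med [852.2 -10.3   3.9] [196 145  82]
[339, 102, 10, 9, 24] xy mid [ 853.  -202.7    9.6] med [ 849.5 -2
[... 11974 characters left out ...]
 xy mid [567.3 -14.2 168.4] med [566.9   8.8  24.4] [71 71 57]
[227, 188, 21, 22, 336] xy mid [ 503.  -150.5   29.5] med [ 519.  -136.7   24.7] [ 86 115  79]
[162, 207, 33, 24, 415] xy mid [ 628.4 -231.6   10.9] med [ 629.  -226.7    5. ] [128 122 116]
[192, 236, 16, 25, 298] xy mid [ 673.7 -124.3   48.8] med [ 693.9 -108.6   36.9] [74 67 61]
[420, 236, 43, 38, 1123] xy mid [416.5 333.6  47.3] med [424.2 334.9   9. ] [68 63 58]
[13, 245, 67, 50, 636] xy mid [ 885.9 -357.8   42.8] med [ 893.4 -346.1   27. ] [31 25 19]
[347, 271, 58, 63, 2124] xy mid [601.3 259.4  15.2] med [607.4 261.7   5.6] [30 26 24]
[145, 323, 174, 97, 2243] xy mid [883.   88.8   7.3] med [884.   96.2   4.3] [209 172   3]
```

View pics/a_topc.png

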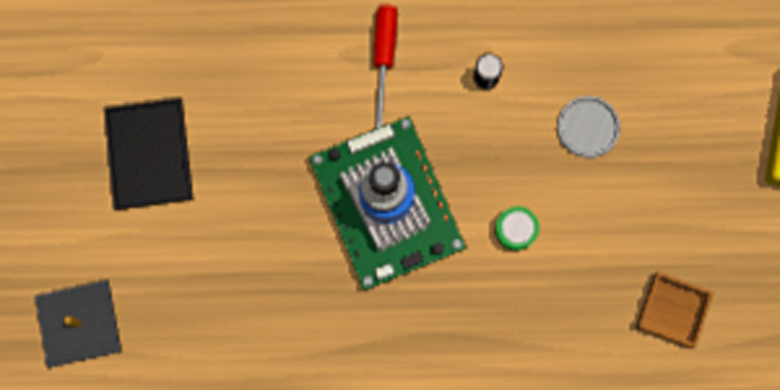

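View pics/a_scenec.png

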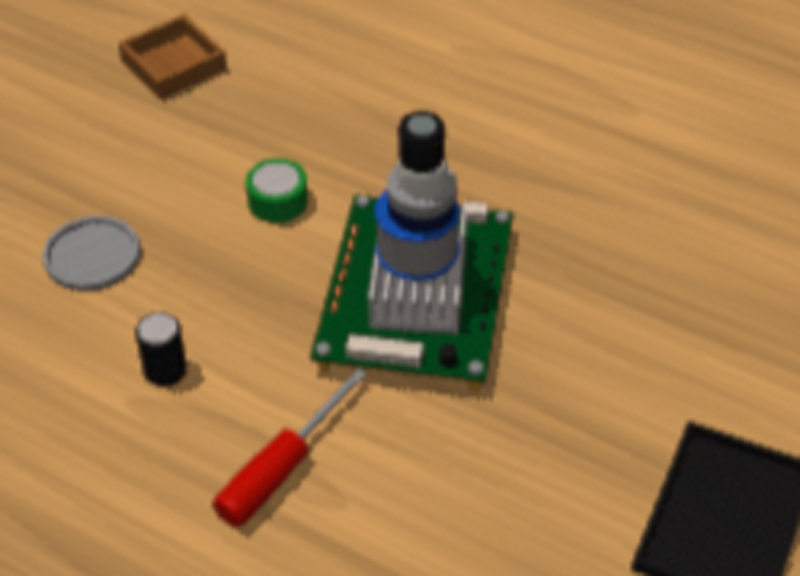

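```bash
cat >> h.py <<'E'
def rect(p,K,T,cx,cy,half,z,s=2.0):
    # picture: up=+x, left=+y; s px per mm
    n=int(2*half*s)
    v,u=np.mgrid[0:n,0:n]
    X=cx+half-v/s; Y=cy+half-u/s
    P=np.stack([X,Y,np.full_like(X,z)],-1).reshape(-1,3)
    q=proj(P,K,T).astype(np.float32).reshape(n,n,2)
    return cv2.remap(p,q[...,0],q[...,1],cv2.INTER_CUBIC)
E
python3 - <<'E'
from h import *
rows=[]
for n in ["top","scene"]:
    p,d,K,T=load(f"pics/a_{n}.npz")
    r=[rect(p,K,T,cx,cy,60 if k!='tray' else 80,z,2.0 if k!='tray' else 1.5) for k,cx,cy,z in [("box",420,-315,20),("dish",629,-231,8),("stand",419,330,8),("tray",603,258,12)]]
    rows.append(np.hstack([cv2.resize(x,(200,200)) for x in r]))
o=np.vstack(rows)
for i in range(4):
  for j in range(2):
    cv2.drawMarker(o,(i*200+100,j*200+100),(255,0,255),cv2.MARKER_CROSS,8,1)
cv2.imwrite("pics/homes.png",o[:,:,::-1])
E
```

```text
(no output)
```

View pics/homes.png

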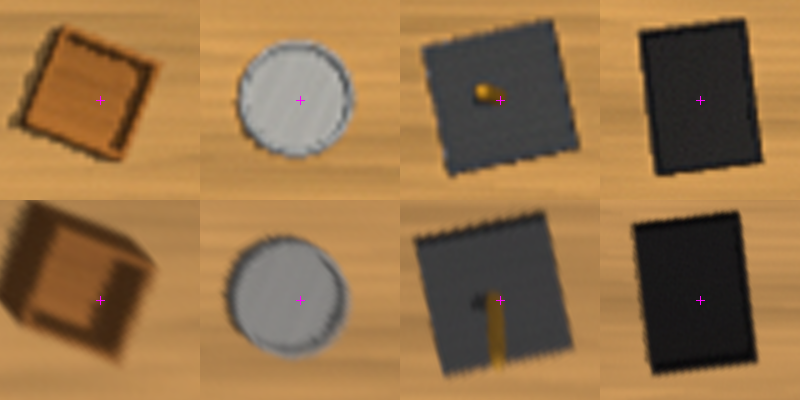

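```bash
cat >> h.py <<'E'
def go(x,y,z,yawdeg=None,s=None,from_=None):
    """shift in tool axes (mm, fractions) from present/previous target, tool assumed vertical"""
    from station import sense
    s=sense(); q=s["tcp_rot"]; r=R.from_quat(q,scalar_first=True)
    d=r.inv().apply(np.array([x,y,z])-s["tcp_pos"])
    tgt=R.from_euler('z',yawdeg,degrees=True)*R.from_euler('x',180,degrees=True) if yawdeg is not None else r
    rv=(r.inv()*tgt).as_rotvec()/(np.pi/2)
    X=r.as_matrix()[:,0]
    print("t",round(s["time"],2),"tcp",np.round(s["tcp_pos"],1),"yaw",np.round(np.degrees(np.arctan2(X[1],X[0])),1),"frac lin",np.round(d/500,4),"rot",np.round(rv,4),"F",np.round(s["wrist_force"],1),"w",round(s["gripper_width"],3))
E
python3 - <<'E'
from h import *
for n in ["top","scene"]:
    p,d,K,T=load(f"pics/a_{n}.npz"); C=cloud(d,K,T)
    m=(C[...,2]>155)&(C[...,2]<180)&(np.abs(C[...,1])<100)&(C[...,0]>400)&(C[...,0]<700)
    print(n,m.sum(),C[m].mean(0),(C[m].min(0)+C[m].max(0))/2)
go(500,-10,300,22)
E
```

```text
top 117 [5.43807796e+02 4.48101755e-01 1.67769814e+02] [5.43919349e+02 1.44398154e-01 1.66539161e+02]
scene 171 [546.13377463   4.69273305 165.70592001] [542.9496892    3.19056084 163.40252777]
t 0.15 tcp [ 175.2 -651.4  249.5] yaw 15.1 frac lin [ 0.9604 -1.0702 -0.0994] rot [-0.001  -0.     -0.0772] F [-0.3 -0.5 -0.7] w 0.997
```

drive_tool:
  linear:
    - [0.02, -0.02, -0.02]
    - [0.05, -0.05, -0.02]
    - [0.06, -0.07, -0.02]
    - [0.06, -0.07, -0.02]
    - [0.06, -0.07, -0.02]
    - [0.06, -0.07, 0]
    - [0.06, -0.07, 0]
    - [0.06, -0.07, 0]
    - [0.06, -0.07, 0]
    - [0.06, -0.07, 0]
  delta_rot:
    - [0, 0, 0]
    - [0, 0, 0]
    - [0, 0, 0]
    - [0, 0, 0]
    - [0, 0, 0]
    - [0, 0, 0]
    - [0, 0, 0]
    - [0, 0, 0]
    - [0, 0, 0]
    - [0, 0, 0]
  hand: [1, 1, 1, 1, 1, 1, 1, 1, 1, 1]

```text
time: 1.4
tcp_pos: [359.7, -273.8, 301.1]
tcp_rot: [0.001, 0.991, 0.131, 0.0]
wrist_force: [0.5, -0.4, -0.8]
gripper_width: 1.0
```

```bash
python3 - <<'E'
from h import *
go(490,-15,290,22)
from station import sense;print(sense()["joints"])
E
```

```text
t 1.4 tcp [ 359.7 -273.8  301.1] yaw 15.1 frac lin [ 0.3866 -0.4318  0.0219] rot [ 0.0008 -0.0004 -0.0766] F [ 0.5 -0.4 -0.8] w 1.0
[ 0.83743297  0.0679071  -0.2938169   1.95383844  0.02228576  1.12148061
 -0.77252327]
```

drive_tool:
  linear:
    - [0.055, -0.06, 0]
    - [0.055, -0.06, 0]
    - [0.055, -0.06, 0]
    - [0.055, -0.06, 0]
    - [0.055, -0.06, 0]
    - [0.05, -0.055, 0]
    - [0.035, -0.04, 0.01]
    - [0.02, -0.02, 0.01]
    - [0, 0, 0]
    - [0, 0, 0]
  delta_rot:
    - [0, 0, -0.01]
    - [0, 0, -0.01]
    - [0, 0, -0.01]
    - [0, 0, -0.01]
    - [0, 0, -0.01]
    - [0, 0, -0.01]
    - [0, 0, -0.01]
    - [0, 0, -0.006]
    - [0, 0, 0]
    - [0, 0, 0]
  hand: [1, 1, 1, 1, 1, 1, 1, 1, 1, 1]

```text
time: 2.65
tcp_pos: [476.3, -21.9, 290.4]
tcp_rot: [0.0, 0.982, 0.189, -0.0]
wrist_force: [0.5, 0.3, -0.0]
gripper_width: 0.999
```

```bash
python3 - <<'E'
from h import *
go(490,-15,290,22)
p,d,K,T=snap("wrist","b_wrist")
C=cloud(d,K,T)
for lo,hi in [(158,175),(110,121)]:
    m=(C[...,2]>lo)&(C[...,2]<hi)&(d>60)&(C[...,0]>500)&(C[...,0]<600)
    print(m.sum(),C[m].mean(0),(C[m].min(0)+C[m].max(0))/2, np.ptp(C[m],axis=0))
E
```

```text
t 2.65 tcp [476.3 -21.9 290.4] yaw 21.8 frac lin [ 0.0306 -0.0025  0.0007] rot [ 0.0004  0.0003 -0.0023] F [ 0.5  0.3 -0. ] w 0.999
1672 [543.53129944   3.42007934 167.18812311] [543.19129975   3.322124   165.97752323] [30.70113637 30.73072933  8.89281295]
1011 [546.6273207    5.66959224 117.46939086] [543.80310377   3.69694395 117.37449909] [46.13346098 46.03749479  4.2978086 ]
```

View pics/b_wrist.png

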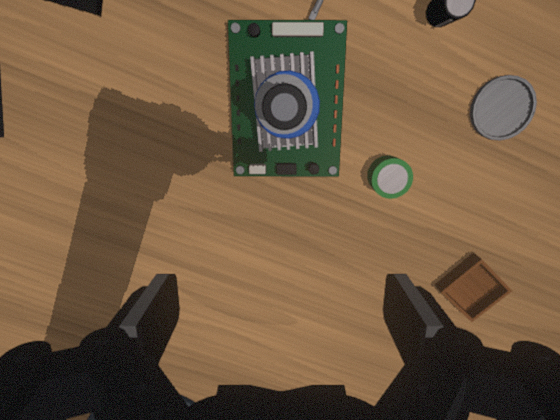

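```bash
python3 - <<'E'
from h import *
go(543.3,3.4,161,22)
E
```

```text
t 2.7 tcp [476.4 -22.  290.4] yaw 21.8 frac lin [0.1432 0.0024 0.2588] rot [ 0.0004  0.0002 -0.0025] F [-0.2 -0.8 -0.4] w 0.997
```

drive_tool:
  linear:
    - [0.05, 0.0024, 0.01]
    - [0.05, 0, 0.03]
    - [0.043, 0, 0.04]
    - [0, 0, 0.05]
    - [0, 0, 0.05]
    - [0, 0, 0.04]
    - [0, 0, 0.024]
    - [0, 0, 0.015]
    - [0, 0, 0]
  delta_rot:
    - [0, 0, 0]
    - [0, 0, 0]
    - [0, 0, 0]
    - [0, 0, 0]
    - [0, 0, 0]
    - [0, 0, 0]
    - [0, 0, 0]
    - [0, 0, 0]
    - [0, 0, 0]
  hand: [1, 1, 0.4, 0.3, 0.3, 0.3, 0.3, 0.3, 0.3]
  force: 25

```text
time: 3.82
tcp_pos: [543.4, 4.5, 160.8]
tcp_rot: [0.0, 0.982, 0.19, -0.0]
wrist_force: [-0.3, 1.2, 0.4]
gripper_width: 0.648
```

```bash
python3 - <<'E'
from h import *
go(543.3,3.4,161,22)
snap("wrist","c_wrist")
snap("scene","c_scene")
a=cv2.imread("pics/c_wrist.png");b=cv2.imread("pics/c_scene.png")[120:330,150:430]
cv2.imwrite("pics/c.png",np.hstack([cv2.resize(a,(400,300)),cv2.resize(b,(400,300))]))
E
```

```text
t 3.83 tcp [543.4   4.5 160.8] yaw 21.9 frac lin [-0.0011  0.002  -0.0004] rot [ 0.0001  0.0001 -0.0014] F [-0.3  1.2  0.4] w 0.648
```

View pics/c.png

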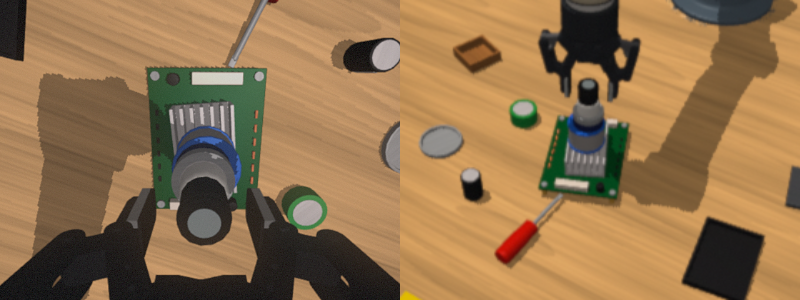

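drive_tool:
  linear:
    - [0, 0.0016, 0]
    - [0, 0, 0]
    - [0, 0, 0]
    - [0, 0, 0]
    - [0, 0, 0]
    - [0, 0, 0]
  delta_rot:
    - [0, 0, 0]
    - [0, 0, 0]
    - [0, 0, 0]
    - [0, 0, 0]
    - [0, 0, 0]
    - [0, 0, 0]
  hand: [0.1, -0.2, -0.5, -1, -1, -1]

```text
time: 4.68
tcp_pos: [544.1, 4.1, 161.3]
tcp_rot: [0.0, 0.982, 0.19, 0.0]
wrist_force: [-0.7, -0.5, 3.8]
gripper_width: 0.342
```

drive_tool:
  linear:
    - [0, 0, -0.005]
    - [0, 0, -0.01]
    - [0, 0, -0.02]
    - [0, 0, -0.03]
    - [0, 0, -0.03]
    - [0, 0, -0.02]
    - [0, 0, -0.005]
  delta_rot:
    - [0, 0, 0]
    - [0, 0, 0]
    - [0, 0, 0]
    - [0, 0, 0]
    - [0, 0, 0]
    - [0, 0, 0]
    - [0, 0, 0]
  hand: [-1, -1, -1, -1, -1, -1, -1]

```text
time: 5.55
tcp_pos: [544.1, 4.1, 221.9]
tcp_rot: [0.0, 0.982, 0.19, 0.001]
wrist_force: [-0.3, 0.7, -0.9]
gripper_width: 0.345
```

```bash
python3 - <<'E'
from h import *
go(424,-310,160,22)
from station import sense;print(sense()["joints"])
snap("scene","d_scene")
b=cv2.imread("pics/d_scene.png")[100:330,130:430]
cv2.imwrite("pics/d.png",cv2.resize(b,(780,598)))
E
```

```text
t 5.55 tcp [544.1   4.1 221.9] yaw 21.9 frac lin [-0.4573  0.4933  0.1235] rot [ 0.0005 -0.0009 -0.0012] F [-0.3  0.7 -0.9] w 0.345
[ 0.36477493  0.33691382 -0.55885679  1.85511387  0.20957605  1.00620308
 -1.47017229]
```

View pics/d.png

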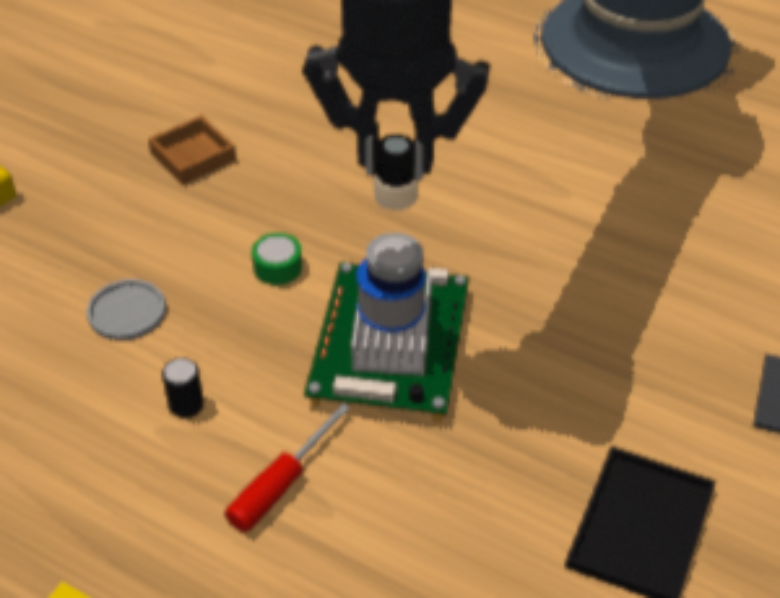

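drive_tool:
  linear:
    - [-0.02, 0.02, 0]
    - [-0.04, 0.04, 0]
    - [-0.05, 0.055, 0]
    - [-0.05, 0.055, 0]
    - [-0.05, 0.055, 0]
    - [-0.05, 0.055, 0]
    - [-0.05, 0.055, 0]
    - [-0.04, 0.04, 0]
    - [-0.02, 0.02, 0]
    - [0, 0, 0]
  delta_rot:
    - [0, 0, 0]
    - [0, 0, 0]
    - [0, 0, 0]
    - [0, 0, 0]
    - [0, 0, 0]
    - [0, 0, 0]
    - [0, 0, 0]
    - [0, 0, 0]
    - [0, 0, 0]
    - [0, 0, 0]
  hand: [-1, -1, -1, -1, -1, -1, -1, -1, -1, -1]

```text
time: 6.85
tcp_pos: [445.0, -248.9, 220.5]
tcp_rot: [-0.0, 0.982, 0.189, -0.0]
wrist_force: [0.7, 0.1, 0.6]
gripper_width: 0.341
```

```bash
python3 - <<'E'
from h import *
go(424,-310,110,22)
p,d,K,T=snap("wrist","e_wrist")
p0,d0,K0,T0=load("pics/b_wrist.npz")
r=[rect(*a,420,-315,60,20,3.0) for a in [(p0,K0,T0),(p,K,T)]]+[rect(p0,K0,T0,629,-231,60,8,3.0)]
o=np.hstack(r)
o=cv2.resize(o,(780,260))
for i in range(3): cv2.drawMarker(o,(i*260+130,130),(255,0,255),0,8,1)
cv2.imwrite("pics/e.png",o[:,:,::-1])
for a,(p,d,K,T) in [("b",(p0,d0,K0,T0)),("e",(p,d,K,T))]:
    C=cloud(d,K,T); m=(C[...,2]>16)&(C[...,2]<24)&(abs(C[...,0]-420)<50)&(abs(C[...,1]+315)<50)
    print(a,m.sum(),C[m].mean(0),(C[m].min(0)+C[m].max(0))/2)
    m=(C[...,2]>6)&(C[...,2]<11)&(abs(C[...,0]-630)<50)&(abs(C[...,1]+230)<50)
    if m.sum(): print(a,m.sum(),C[m].mean(0),(C[m].min(0)+C[m].max(0))/2)
E
```

```text
t 6.85 tcp [ 445.  -248.9  220.5] yaw 21.8 frac lin [-0.0842  0.0981  0.2209] rot [-0.0004  0.0003 -0.0025] F [0.7 0.1 0.6] w 0.341
b 770 [ 423.73870462 -306.71786266   19.54102861] [ 422.91906164 -307.1098116    19.26369299]
b 781 [ 629.98256481 -225.41519614    7.9713616 ] [ 628.57805298 -225.62971923    8.33104963]
e 966 [ 429.88134433 -310.98638173   19.74650406] [ 425.19539089 -307.84537444   19.30716809]
e 329 [ 601.02282029 -236.62731734    8.17900222] [ 605.03461909 -234.29140557    8.42037497]
```

View pics/e.png

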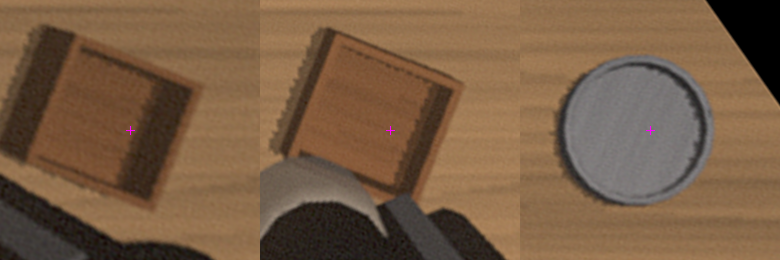

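View pics/e_wrist.png

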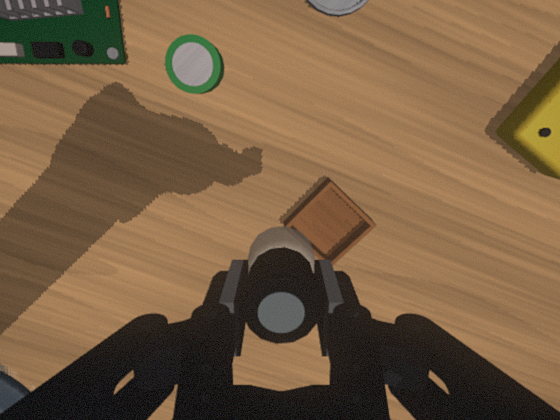

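```bash
python3 - <<'E'
from h import *
go(424,-308,49.5,22)
E
```

```text
t 6.9 tcp [ 445.7 -247.7  220.6] yaw 21.9 frac lin [-0.0853  0.0959  0.3422] rot [-0.0004 -0.0001 -0.0011] F [0.4 0.6 0.1] w 0.339
```

drive_tool:
  linear:
    - [-0.02, 0.025, 0.02]
    - [-0.035, 0.04, 0.04]
    - [-0.03, 0.031, 0.05]
    - [0, 0, 0.05]
    - [0, 0, 0.05]
    - [0, 0, 0.05]
    - [0, 0, 0.03]
    - [0, 0, 0.02]
    - [0, 0, 0.01]
    - [0, 0, 0]
  delta_rot:
    - [0, 0, 0]
    - [0, 0, 0]
    - [0, 0, 0]
    - [0, 0, 0]
    - [0, 0, 0]
    - [0, 0, 0]
    - [0, 0, 0]
    - [0, 0, 0]
    - [0, 0, 0]
    - [0, 0, 0]
  hand: [-1, -1, -1, -1, -1, -1, -1, -1, -1, -1]

```text
time: 8.15
tcp_pos: [424.4, -308.6, 61.0]
tcp_rot: [0.0, 0.982, 0.19, 0.0]
wrist_force: [-1.1, 0.2, -0.2]
gripper_width: 0.339
```

```bash
python3 - <<'E'
from h import *
go(424,-308,49,22)
snap("scene","f_scene")
b=cv2.imread("pics/f_scene.png")[100:230,130:300]
cv2.imwrite("pics/f.png",cv2.resize(b,(780,596)))
E
```

```text
t 8.15 tcp [ 424.4 -308.6   61. ] yaw 21.9 frac lin [-0.0002 -0.0015  0.0239] rot [ 0.0003 -0.0001 -0.001 ] F [-1.1  0.2 -0.2] w 0.339
```

View pics/f.png

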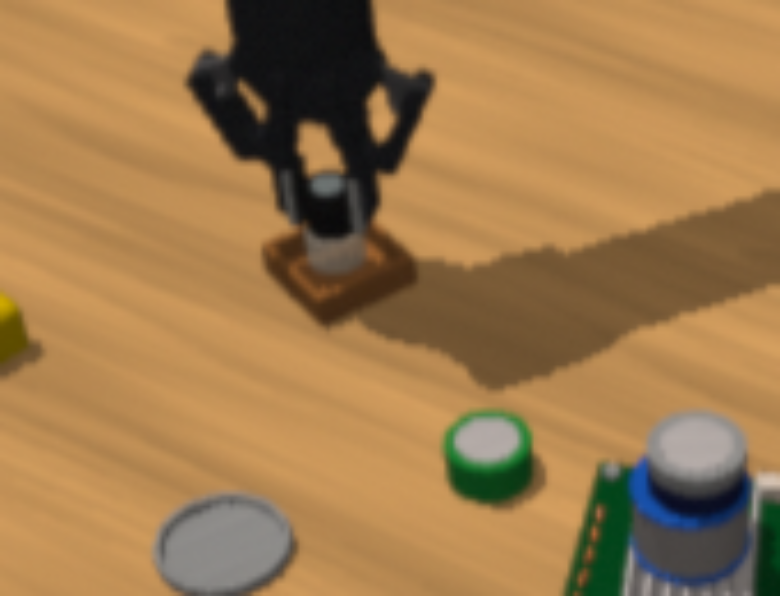

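Good. Lower the last 11–12 mm and watch the force.

drive_tool:
  linear:
    - [0, 0, 0.008]
    - [0, 0, 0.006]
    - [0, 0, 0.004]
    - [0, 0, 0.003]
    - [0, 0, 0.002]
    - [0, 0, 0]
  delta_rot:
    - [0, 0, 0]
    - [0, 0, 0]
    - [0, 0, 0]
    - [0, 0, 0]
    - [0, 0, 0]
    - [0, 0, 0]
  hand: [-1, -1, -1, -1, -1, -1]

```text
time: 8.95
tcp_pos: [424.2, -308.5, 49.3]
tcp_rot: [-0.0, 0.982, 0.19, -0.0]
wrist_force: [0.3, 0.1, 0.1]
gripper_width: 0.341
```

drive_tool:
  linear:
    - [0, 0, 0.0016]
    - [0, 0, 0]
    - [0, 0, 0]
    - [0, 0, 0]
    - [0, 0, 0]
    - [0, 0, 0]
  delta_rot:
    - [0, 0, 0]
    - [0, 0, 0]
    - [0, 0, 0]
    - [0, 0, 0]
    - [0, 0, 0]
    - [0, 0, 0]
  hand: [-1, -1, -0.2, 0.0, 0.3, 0.3]

```text
time: 9.7
tcp_pos: [424.2, -308.6, 48.5]
tcp_rot: [0.0, 0.982, 0.19, 0.0]
wrist_force: [0.2, 0.0, 0.1]
gripper_width: 0.65
```

drive_tool:
  linear:
    - [0, 0, 0]
    - [0, 0, -0.02]
    - [0, 0, -0.05]
    - [0, 0, -0.06]
    - [0, 0, -0.08]
    - [0, 0, -0.1]
    - [0, 0, -0.1]
    - [0, 0, -0.05]
    - [0, 0, 0]
  delta_rot:
    - [0, 0, 0]
    - [0, 0, 0]
    - [0, 0, 0]
    - [0, 0, 0]
    - [0, 0, 0]
    - [0, 0, 0]
    - [0, 0, 0]
    - [0, 0, 0]
    - [0, 0, 0]
  hand: [0.3, 0.3, 0.3, 0.3, 0.3, 0.3, 0.4, 0.4, 0.4]

```text
time: 10.82
tcp_pos: [425.1, -308.9, 281.3]
tcp_rot: [0.002, 0.982, 0.19, 0.002]
wrist_force: [0.4, 0.0, 0.2]
gripper_width: 0.7
```

```bash
python3 - <<'E'
from h import *
go(544,3.8,200,22)
p,d,K,T=snap("wrist","g_wrist")
C=cloud(d,K,T); m=(C[...,2]>48)&(C[...,2]<60)&(abs(C[...,0]-424)<40)&(abs(C[...,1]+308)<40)
print(m.sum(),C[m].mean(0),np.ptp(C[m],axis=0))
E
```

```text
t 10.82 tcp [ 425.1 -308.9  281.3] yaw 21.9 frac lin [ 0.4534 -0.4925  0.1613] rot [ 0.0031 -0.0017 -0.0012] F [0.4 0.  0.2] w 0.7
710 [ 424.0351637  -307.65013399   54.09960522] [29.82734801 30.7670593   8.5639169 ]
```

View pics/g_wrist.png

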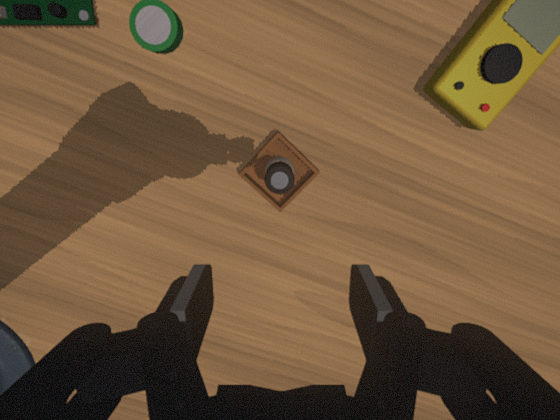

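drive_tool:
  linear:
    - [0.02, -0.025, 0]
    - [0.04, -0.05, 0.02]
    - [0.055, -0.065, 0.02]
    - [0.055, -0.065, 0.02]
    - [0.055, -0.065, 0.02]
    - [0.055, -0.065, 0.02]
    - [0.04, -0.065, 0]
    - [0.03, -0.05, 0]
    - [0.02, -0.04, 0]
    - [0, -0.0025, 0]
  delta_rot:
    - [0, 0, 0]
    - [0, 0, 0]
    - [0, 0, 0]
    - [0, 0, 0]
    - [0, 0, 0]
    - [0, 0, 0]
    - [0, 0, 0]
    - [0, 0, 0]
    - [0, 0, 0]
    - [0, 0, 0]
  hand: [1, 1, 1, 1, 1, 1, 1, 1, 1, 1]

```text
time: 12.12
tcp_pos: [503.0, -8.3, 227.5]
tcp_rot: [-0.001, 0.981, 0.192, -0.001]
wrist_force: [1.0, -0.5, -0.1]
gripper_width: 1.002
```

```bash
python3 - <<'E'
from h import *
go(543.8,3.8,118,22)
p,d,K,T=snap("wrist","h_wrist")
C=cloud(d,K,T)
for lo,hi in [(112,122),(87,97)]:
    m=(C[...,2]>lo)&(C[...,2]<hi)&(abs(C[...,0]-544)<50)&(abs(C[...,1]-3)<50)
    print(m.sum(),C[m].mean(0),(C[m].min(0)+C[m].max(0))/2,np.ptp(C[m],axis=0))
go(543.8,3.8,118,22)
E
```

```text
t 12.12 tcp [503.   -8.3 227.5] yaw 22.2 frac lin [0.085  0.0089 0.2188] rot [-0.0012  0.0011  0.0022] F [ 1.  -0.5 -0.1] w 1.002
3862 [544.34043292   3.85629465 117.64630963] [543.64354869   3.56266618 116.43721716] [46.40160263 46.13909557  8.1113189 ]
973 [558.03215564  -3.46811909  92.12113735] [545.98315815   0.65741168  92.97401308] [53.33435321 57.21607928  7.57216146]
t 12.18 tcp [503.1  -9.9 227.6] yaw 22.1 frac lin [0.0862 0.0054 0.219 ] rot [-0.0006  0.0012  0.0006] F [-0.3 -0.2  0.6] w 1.0
```

View pics/h_wrist.png

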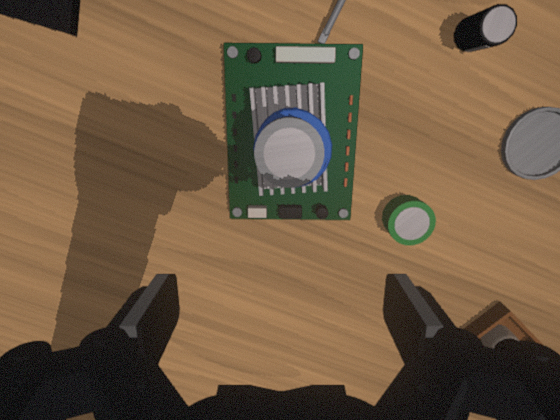

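drive_tool:
  linear:
    - [0.04, 0.003, 0.02]
    - [0.046, 0.0024, 0.03]
    - [0, 0, 0.04]
    - [0, 0, 0.05]
    - [0, 0, 0.04]
    - [0, 0, 0.02]
    - [0, 0, 0.012]
    - [0, 0, 0.007]
    - [0, 0, 0]
    - [0, 0, 0]
  delta_rot:
    - [0, 0, 0]
    - [0, 0, 0]
    - [0, 0, 0]
    - [0, 0, 0]
    - [0, 0, 0]
    - [0, 0, 0]
    - [0, 0, 0]
    - [0, 0, 0]
    - [0, 0, 0]
    - [0, 0, 0]
  hand: [1, 1, 0.8, 0.7, 0.7, 0.7, 0.7, 0.7, 0.7, 0.7]

```text
time: 13.42
tcp_pos: [545.3, 2.5, 119.5]
tcp_rot: [0.0, 0.982, 0.19, 0.001]
wrist_force: [-0.6, -0.1, 0.5]
gripper_width: 0.854
```

```bash
python3 - <<'E'
from h import *
go(543.9,3.7,118,22)
E
```

```text
t 13.43 tcp [545.3   2.5 119.5] yaw 21.9 frac lin [-0.0016 -0.0033  0.003 ] rot [ 0.0003 -0.0006 -0.0011] F [-0.6 -0.1  0.5] w 0.854
```

drive_tool:
  linear:
    - [-0.002, -0.003, 0.003]
    - [0, 0, 0]
    - [0, 0, 0]
    - [0, 0, 0]
    - [0, 0, 0]
    - [0, 0, 0]
    - [0, 0, 0]
  delta_rot:
    - [0, 0, 0]
    - [0, 0, 0]
    - [0, 0, 0]
    - [0, 0, 0]
    - [0, 0, 0]
    - [0, 0, 0]
    - [0, 0, 0]
  hand: [0.6, 0.4, 0.2, 0.1, -0.2, -0.5, -0.5]
  force: 25

```text
time: 14.3
tcp_pos: [543.7, 3.4, 117.8]
tcp_rot: [0.0, 0.982, 0.19, 0.0]
wrist_force: [-0.9, -0.8, 3.9]
gripper_width: 0.522
```

drive_tool:
  linear:
    - [0, 0, -0.005]
    - [0, 0, -0.01]
    - [0, 0, -0.02]
    - [0, 0, -0.03]
    - [0, 0, -0.03]
    - [0, 0, -0.02]
    - [0, 0, -0.005]
  delta_rot:
    - [0, 0, 0]
    - [0, 0, 0]
    - [0, 0, 0]
    - [0, 0, 0]
    - [0, 0, 0]
    - [0, 0, 0]
    - [0, 0, 0]
  hand: [-0.5, -0.5, -0.5, -0.5, -0.5, -0.5, -0.5]

```text
time: 15.18
tcp_pos: [543.9, 3.5, 178.6]
tcp_rot: [0.0, 0.982, 0.19, 0.001]
wrist_force: [-0.2, 0.5, -0.5]
gripper_width: 0.531
```

```bash
python3 - <<'E'
from h import *
go(629.5,-226.5,150,22)
snap("scene","i_scene")
b=cv2.imread("pics/i_scene.png")[100:330,130:430]
cv2.imwrite("pics/i.png",cv2.resize(b,(780,598)))
E
```

```text
t 15.18 tcp [543.9   3.5 178.6] yaw 21.9 frac lin [-0.0126  0.4906  0.0576] rot [ 0.0006 -0.001  -0.0013] F [-0.2  0.5 -0.5] w 0.531
```

View pics/i.png

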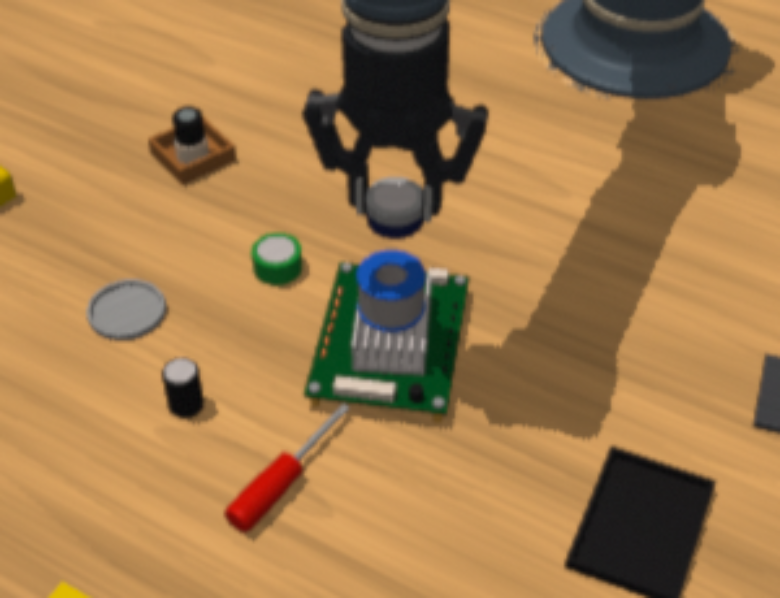

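drive_tool:
  linear:
    - [0, 0.02, 0]
    - [0, 0.04, 0]
    - [0, 0.06, 0]
    - [0, 0.07, 0]
    - [0, 0.07, 0]
    - [0, 0.07, 0.02]
    - [-0.005, 0.07, 0.03]
    - [-0.005, 0.05, 0.04]
    - [-0.0026, 0.03, 0.05]
    - [0, 0.0106, 0.05]
  delta_rot:
    - [0, 0, 0]
    - [0, 0, 0]
    - [0, 0, 0]
    - [0, 0, 0]
    - [0, 0, 0]
    - [0, 0, 0]
    - [0, 0, 0]
    - [0, 0, 0]
    - [0, 0, 0]
    - [0, 0, 0]
  hand: [-0.5, -0.5, -0.5, -0.5, -0.5, -0.5, -0.5, -0.5, -0.5, -0.5]

```text
time: 16.48
tcp_pos: [628.6, -229.7, 80.6]
tcp_rot: [0.0, 0.982, 0.188, -0.001]
wrist_force: [-0.3, 0.9, -0.8]
gripper_width: 0.532
```

drive_tool:
  linear:
    - [0, 0, 0.03]
    - [0, 0, 0.02]
    - [0, 0, 0]
  delta_rot:
    - [0, 0, 0]
    - [0, 0, 0]
    - [0, 0, 0]
  hand: [-0.5, -0.5, -0.5]

```text
time: 16.85
tcp_pos: [628.9, -225.5, 57.1]
tcp_rot: [-0.0, 0.982, 0.191, -0.0]
wrist_force: [0.9, -0.7, -0.1]
gripper_width: 0.524
```

```bash
python3 - <<'E'
from h import *
go(629.5,-226.5,29,22)
snap("scene","j_scene")
p,d,K,T=snap("wrist","j_wrist")
b=cv2.imread("pics/j_scene.png")[140:270,100:270]
a=cv2.imread("pics/j_wrist.png")
cv2.imwrite("pics/j.png",np.hstack([cv2.resize(b,(400,300)),cv2.resize(a,(400,300))]))
E
```

```text
t 16.85 tcp [ 628.9 -225.5   57.1] yaw 22.0 frac lin [0.0004 0.0023 0.0562] rot [-0.0005  0.0003 -0.0003] F [ 0.9 -0.7 -0.1] w 0.524
```

View pics/j.png

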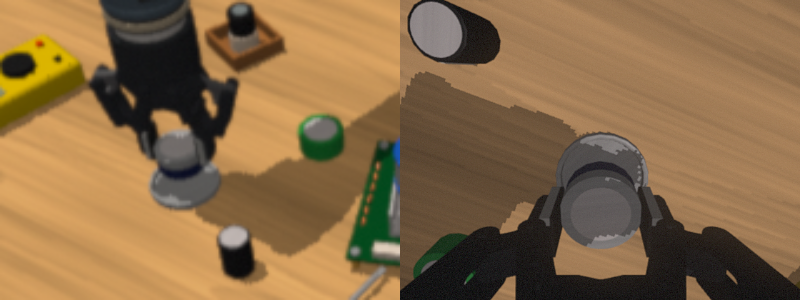

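drive_tool:
  linear:
    - [0, 0.0014, 0.015]
    - [0, 0, 0.015]
    - [0, 0, 0.01]
    - [0, 0, 0.008]
    - [0, 0, 0.004]
    - [0, 0, 0.003]
    - [0, 0, 0]
    - [0, 0, 0]
  delta_rot:
    - [0, 0, 0]
    - [0, 0, 0]
    - [0, 0, 0]
    - [0, 0, 0]
    - [0, 0, 0]
    - [0, 0, 0]
    - [0, 0, 0]
    - [0, 0, 0]
  hand: [-0.5, -0.5, -0.5, -0.5, -0.5, -0.5, -0.5, -0.5]

```text
time: 17.95
tcp_pos: [629.5, -227.2, 30.2]
tcp_rot: [0.0, 0.982, 0.19, 0.0]
wrist_force: [0.7, -0.4, -0.7]
gripper_width: 0.523
```

```bash
python3 - <<'E'
from h import *
go(629.5,-226.5,28.5,22)
E
```

```text
t 17.95 tcp [ 629.5 -227.2   30.2] yaw 21.9 frac lin [ 0.0006 -0.0012  0.0034] rot [ 0.0002 -0.0002 -0.0012] F [ 0.7 -0.4 -0.7] w 0.523
```

drive_tool:
  linear:
    - [0, 0, 0.002]
    - [0, 0, 0.001]
    - [0, 0, 0]
    - [0, 0, 0]
    - [0, 0, 0]
    - [0, 0, 0]
    - [0, 0, 0]
    - [0, 0, 0]
  delta_rot:
    - [0, 0, 0]
    - [0, 0, 0]
    - [0, 0, 0]
    - [0, 0, 0]
    - [0, 0, 0]
    - [0, 0, 0]
    - [0, 0, 0]
    - [0, 0, 0]
  hand: [-0.5, -0.5, 0.1, 0.2, 0.4, 0.6, 0.6, 0.6]

```text
time: 18.95
tcp_pos: [629.3, -227.2, 28.5]
tcp_rot: [0.0, 0.982, 0.19, 0.0]
wrist_force: [-0.2, 0.1, -0.0]
gripper_width: 0.796
```

drive_tool:
  linear:
    - [0, 0, 0]
    - [0, 0, -0.02]
    - [0, 0, -0.05]
    - [0, 0, -0.06]
    - [0, 0, -0.08]
    - [0, 0, -0.1]
    - [0, 0, -0.1]
    - [0, 0, -0.05]
    - [0, 0, 0]
  delta_rot:
    - [0, 0, 0]
    - [0, 0, 0]
    - [0, 0, 0]
    - [0, 0, 0]
    - [0, 0, 0]
    - [0, 0, 0]
    - [0, 0, 0]
    - [0, 0, 0]
    - [0, 0, 0]
  hand: [0.6, 0.6, 0.6, 0.6, 0.6, 0.6, 0.6, 0.6, 0.6]

```text
time: 20.08
tcp_pos: [630.5, -227.0, 262.0]
tcp_rot: [0.001, 0.982, 0.19, 0.003]
wrist_force: [-0.2, 0.1, -0.2]
gripper_width: 0.798
```

```bash
python3 - <<'E'
from h import *
go(500,-10,230,22)
p,d,K,T=snap("wrist","k_wrist")
C=cloud(d,K,T); m=(C[...,2]>22)&(C[...,2]<33)&(abs(C[...,0]-629)<40)&(abs(C[...,1]+226)<40)
print(m.sum(),C[m].mean(0),np.ptp(C[m],axis=0))
m=(C[...,2]>5.5)&(C[...,2]<10)&(abs(C[...,0]-629)<40)&(abs(C[...,1]+226)<40)
print(m.sum(),C[m].mean(0),(C[m].min(0)+C[m].max(0))/2,np.ptp(C[m],axis=0))
E
```

```text
t 20.07 tcp [ 630.5 -227.   262. ] yaw 21.9 frac lin [-0.0806 -0.5004  0.0616] rot [ 0.0025 -0.0029 -0.0011] F [-0.2  0.1 -0.2] w 0.798
1580 [ 629.9888001  -225.90551465   28.6034012 ] [46.36187297 46.03178848  7.72149086]
734 [ 630.59066905 -225.45551724    7.98238164] [ 629.12551877 -225.91934159    7.76436928] [68.86285406 69.00069798  4.41639046]
```

View pics/k_wrist.png

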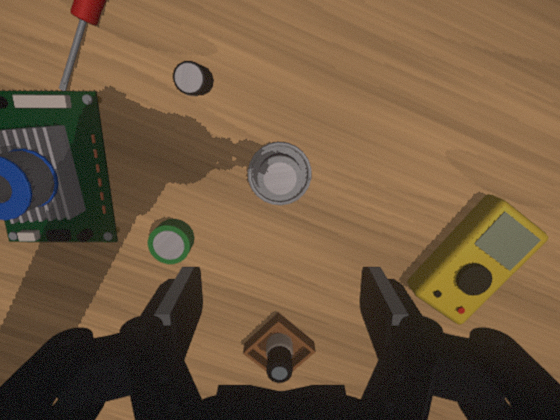

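drive_tool:
  linear:
    - [-0.005, -0.02, 0]
    - [-0.01, -0.04, 0]
    - [-0.01, -0.07, 0.01]
    - [-0.01, -0.07, 0.01]
    - [-0.01, -0.07, 0.02]
    - [-0.01, -0.07, 0.02]
    - [-0.01, -0.07, 0]
    - [-0.01, -0.05, 0]
    - [-0.005, -0.03, 0]
    - [0, -0.01, 0]
  delta_rot:
    - [0, 0, 0]
    - [0, 0, 0]
    - [0, 0, 0]
    - [0, 0, 0]
    - [0, 0, 0]
    - [0, 0, 0]
    - [0, 0, 0]
    - [0, 0, 0]
    - [0, 0, 0]
    - [0, 0, 0]
  hand: [1, 1, 1, 1, 1, 1, 1, 1, 1, 1]

```text
time: 21.38
tcp_pos: [498.8, -9.7, 228.5]
tcp_rot: [0.0, 0.982, 0.19, 0.0]
wrist_force: [0.3, 0.5, -0.2]
gripper_width: 1.002
```

drive_tool:
  linear:
    - [0, 0, 0]
  delta_rot:
    - [0, 0, 0]
  hand: [1]

```text
time: 21.5
tcp_pos: [499.4, -10.6, 228.6]
tcp_rot: [0.0, 0.982, 0.19, 0.0]
wrist_force: [0.3, -1.2, 0.5]
gripper_width: 1.001
```

```bash
python3 - <<'E'
from h import *
p,d,K,T=snap("wrist","l_wrist")
C=cloud(d,K,T)
m=(C[...,2]>87)&(C[...,2]<97)&(abs(C[...,0]-544)<50)&(abs(C[...,1]-3)<50)
q=C[m][:,:2]; print(m.sum(),np.median(C[m][:,2]),q.mean(0),(q.min(0)+q.max(0))/2,np.ptp(q,axis=0),cv2.minEnclosingCircle(q.astype(np.float32)))
m=(C[...,2]>45)&(C[...,2]<55)&(abs(C[...,0]-544)<70)&(abs(C[...,1]-3)<70)
q=C[m][:,:2]; print(m.sum(),np.median(C[m][:,2]),cv2.minAreaRect(q.astype(np.float32)))
go(544,3,72,22)
cv2.imwrite("pics/l_r.png",np.hstack([rect(p,K,T,544,3,80,z,2.4) for z in (50,92)])[:,:,::-1])
E
```

```text
3907 92.19432794238963 [544.73353423   0.82189023] [5.44003237e+02 4.37283178e-01] [57.32283919 57.38435506] ((543.82080078125, 0.47471144795417786), 28.93992042541504)
1534 50.2898183552588 ((544.1226806640625, 1.6318588256835938), (90.1871109008789, 60.06839370727539), 26.037506103515625)
t 21.55 tcp [499.5 -10.9 228.5] yaw 21.8 frac lin [0.0928 0.0071 0.3131] rot [ 0.0002 -0.0002 -0.002 ] F [-0.4 -0.1 -0.4] w 0.998
```

View pics/l_r.png

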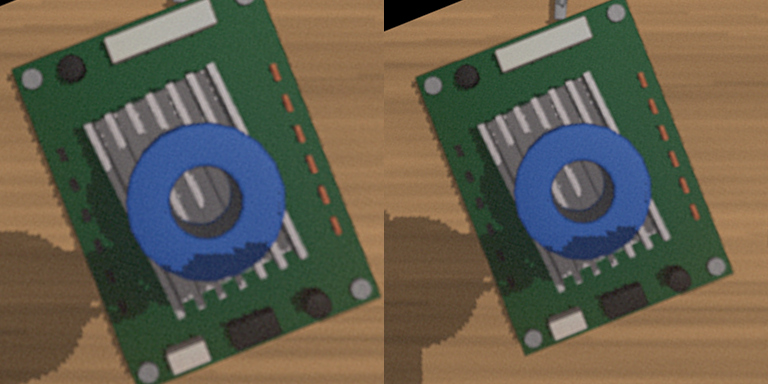

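```bash
python3 - <<'E'
from h import *
go(543.9,0.6,71,26)
E
```

```text
t 21.55 tcp [499.5 -10.9 228.5] yaw 21.8 frac lin [0.0909 0.0115 0.3151] rot [ 0.0002 -0.0002 -0.0464] F [-0.4 -0.1 -0.4] w 0.998
```

drive_tool:
  linear:
    - [0.03, 0.004, 0.01]
    - [0.04, 0.0045, 0.02]
    - [0.021, 0.003, 0.03]
    - [0, 0, 0.04]
    - [0, 0, 0.05]
    - [0, 0, 0.05]
    - [0, 0, 0.05]
    - [0, 0, 0.03]
    - [0, 0, 0.015]
    - [0, 0, 0]
  delta_rot:
    - [0, 0, 0]
    - [0, 0, 0]
    - [0, 0, 0]
    - [0, 0, -0.023]
    - [0, 0, -0.023]
    - [0, 0, 0]
    - [0, 0, 0]
    - [0, 0, 0]
    - [0, 0, 0]
    - [0, 0, 0]
  hand: [1, 1, 1, 1, 1, 1, 1, 1, 1, 1]

```text
time: 22.8
tcp_pos: [543.4, 1.6, 80.8]
tcp_rot: [-0.0, 0.974, 0.225, -0.0]
wrist_force: [-0.5, 0.2, 0.2]
gripper_width: 1.002
```

```bash
python3 - <<'E'
from h import *
go(543.9,0.6,71,26)
E
```

```text
t 22.8 tcp [543.4   1.6  80.8] yaw 26.0 frac lin [-0.      0.0023  0.0196] rot [-0.0001  0.0002  0.0004] F [-0.5  0.2  0.2] w 1.002
```

drive_tool:
  linear:
    - [0, 0.002, 0.01]
    - [0, 0, 0.006]
    - [0, 0, 0.0036]
    - [0, 0, 0]
    - [0, 0, 0]
    - [0, 0, 0]
    - [0, 0, 0]
    - [0, 0, 0]
  delta_rot:
    - [0, 0, 0]
    - [0, 0, 0]
    - [0, 0, 0]
    - [0, 0, 0]
    - [0, 0, 0]
    - [0, 0, 0]
    - [0, 0, 0]
    - [0, 0, 0]
  hand: [1, 1, 0.9, 0.7, 0.5, 0.4, 0.0, 0.0]
  force: 45

```text
time: 23.8
tcp_pos: [544.0, 0.4, 71.8]
tcp_rot: [0.0, 0.974, 0.225, 0.0]
wrist_force: [-1.3, -0.4, 5.4]
gripper_width: 0.651
```

```bash
python3 - <<'E'
from h import *
go(543.9,0.6,71,26)
snap("scene","m_scene")
b=cv2.imread("pics/m_scene.png")[130:290,200:400]
cv2.imwrite("pics/m.png",cv2.resize(b,(750,600)))
E
```

```text
t 23.8 tcp [5.44e+02 4.00e-01 7.18e+01] yaw 26.0 frac lin [-0.0001 -0.0004  0.0017] rot [ 0.0006 -0.0002  0.0005] F [-1.3 -0.4  5.4] w 0.651
```

View pics/m.png

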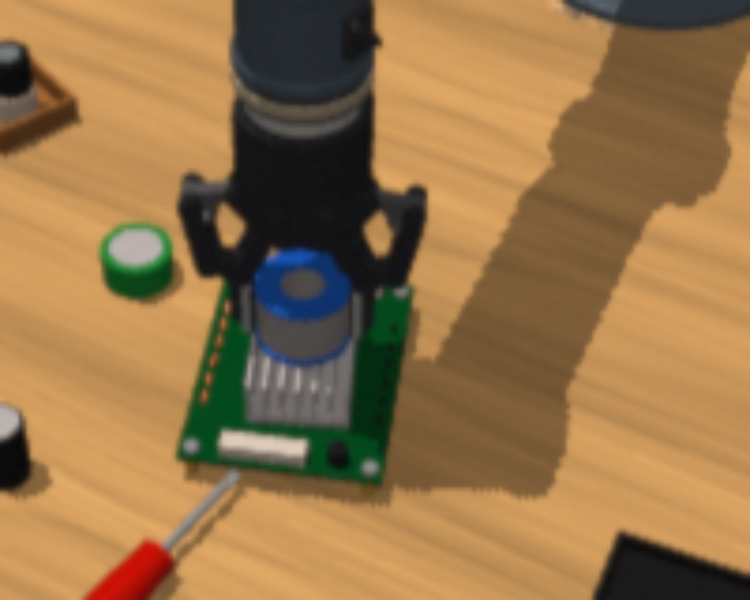

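drive_tool:
  linear:
    - [0, 0, -0.004]
    - [0, 0, -0.01]
    - [0, 0, -0.02]
    - [0, 0, -0.03]
    - [0, 0, -0.03]
    - [0, 0, -0.03]
    - [0, 0, -0.01]
    - [0, 0, 0]
  delta_rot:
    - [0, 0, 0]
    - [0, 0, 0]
    - [0, 0, 0]
    - [0, 0, 0]
    - [0, 0, 0]
    - [0, 0, 0]
    - [0, 0, 0]
    - [0, 0, 0]
  hand: [0, 0, 0, 0, 0, 0, 0, 0]

```text
time: 24.85
tcp_pos: [543.9, 0.6, 138.7]
tcp_rot: [0.0, 0.974, 0.225, 0.0]
wrist_force: [0.4, 0.3, -2.7]
gripper_width: 0.652
```

```bash
python3 - <<'E'
from h import *
go(420.5,331,130,26)
snap("scene","n_scene")
b=cv2.imread("pics/n_scene.png")[110:290,200:440]
cv2.imwrite("pics/n.png",cv2.resize(b,(780,585)))
E
```

```text
t 24.85 tcp [543.9   0.6 138.7] yaw 26.0 frac lin [ 0.0682 -0.7021  0.017 ] rot [ 0.0004 -0.0004  0.0003] F [ 0.4  0.3 -2.7] w 0.652
```

View pics/n.png

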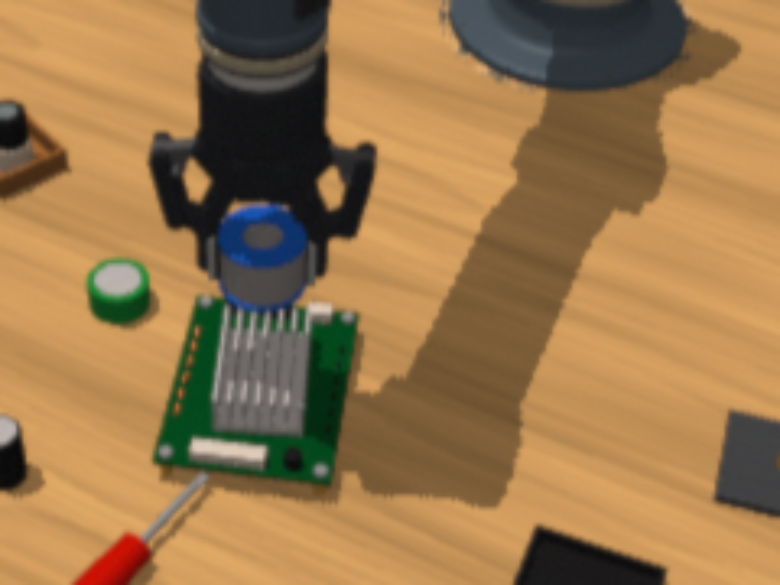

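drive_tool:
  linear:
    - [0, -0.015, 0]
    - [0.005, -0.03, 0]
    - [0.01, -0.05, 0]
    - [0.01, -0.06, 0]
    - [0.01, -0.06, 0]
    - [0.01, -0.07, -0.01]
    - [0.01, -0.07, -0.01]
    - [0.01, -0.07, -0.01]
    - [0, -0.06, -0.01]
    - [0, -0.05, 0]
  delta_rot:
    - [0, 0, 0]
    - [0, 0, 0]
    - [0, 0, 0]
    - [0, 0, 0]
    - [0, 0, 0]
    - [0, 0, 0]
    - [0, 0, 0]
    - [0, 0, 0]
    - [0, 0, 0]
    - [0, 0, 0]
  hand: [0, 0, 0, 0, 0, 0, 0, 0, 0, 0]

```text
time: 26.15
tcp_pos: [453.9, 257.9, 158.5]
tcp_rot: [-0.0, 0.974, 0.227, 0.0]
wrist_force: [-0.3, -0.1, -2.2]
gripper_width: 0.653
```

drive_tool:
  linear:
    - [0, -0.02, 0]
    - [0, -0.01, 0]
    - [0, 0, 0]
  delta_rot:
    - [0, 0, 0]
    - [0, 0, 0]
    - [0, 0, 0]
  hand: [0, 0, 0]

```text
time: 26.52
tcp_pos: [449.0, 268.3, 158.0]
tcp_rot: [0.0, 0.974, 0.225, -0.0]
wrist_force: [0.8, -0.3, -3.3]
gripper_width: 0.649
```

```bash
python3 - <<'E'
from h import *
from station import sense
go(420.5,331,130,26); print(sense()["joints"])
p,d,K,T=snap("wrist","o_wrist")
go(420.5,331,130,26)
C=cloud(d,K,T)
m=(C[...,2]>5.5)&(C[...,2]<10)&(abs(C[...,0]-420)<60)&(abs(C[...,1]-331)<60)&(p.max(2)<110)
q=C[m][:,:2]; print(m.sum(),cv2.minAreaRect(q.astype(np.float32)),np.median(C[m][:,2]))
m=(C[...,2]>25)&(C[...,2]<56)&(abs(C[...,0]-420)<30)&(abs(C[...,1]-331)<30)
print(m.sum(),C[m].mean(0),C[m].max(0),C[m].min(0))
E
```

```text
t 26.52 tcp [449.  268.3 158. ] yaw 26.0 frac lin [ 0.0037 -0.1377  0.0559] rot [0.0003 0.0003 0.0001] F [ 0.8 -0.3 -3.3] w 0.649
[-0.08689584  0.40955478 -0.66685765  1.95903858  0.32540169  0.8809897
 -2.04074876]
t 26.57 tcp [449.3 267.9 158. ] yaw 26.0 frac lin [ 0.0034 -0.1387  0.0559] rot [ 0.0004  0.0003 -0.0004] F [ 0.4 -0.1 -2.3] w 0.644
9125 ((420.34259033203125, 334.20489501953125), (80.5960464477539, 80.28582000732422), 11.641550064086914) 8.213929157784719
294 [422.57966742 333.33639016  42.17868328] [425.77706751 338.76804571  51.80572822] [415.45197147 329.08376931  25.01656972]
```

View pics/o_wrist.png

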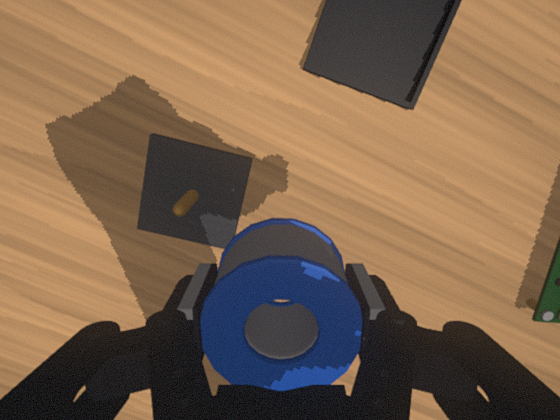

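```bash
python3 - <<'E'
from h import *
p,d,K,T=load("pics/o_wrist.npz"); C=cloud(d,K,T)
b=p.astype(int); m=(C[...,2]>172)&(C[...,2]<186)&(b[...,2]>b[...,0]+40)&(abs(C[...,0]-449)<45)&(abs(C[...,1]-268)<45)
q=C[m]; print(m.sum(),np.median(q[:,2]),(q.min(0)+q.max(0))/2,cv2.minEnclosingCircle(q[:,:2].astype(np.float32)))
A=np.c_[q[:,:2],np.ones(len(q))]; print("tilt",np.linalg.lstsq(A,q[:,2],rcond=None)[0])
m=(C[...,2]>47)&(C[...,2]<56)&(abs(C[...,0]-420)<30)&(abs(C[...,1]-331)<30)
print(m.sum(),C[m].mean(0))
go(420.5,333.7,60,26)
E
```

```text
14031 178.0842659978262 [449.64847068 269.06324533 177.20314315] ((449.32342529296875, 268.81805419921875), 29.09262466430664)
tilt [-8.07059929e-04 -6.48837300e-04  1.78583015e+02]
113 [421.23212632 333.78574496  48.87316732]
t 26.57 tcp [449.3 267.9 158. ] yaw 26.0 frac lin [ 0.0058 -0.1437  0.1958] rot [ 0.0004  0.0003 -0.0004] F [ 0.4 -0.1 -2.3] w 0.644
```

drive_tool:
  linear:
    - [0, -0.02, 0]
    - [0.003, -0.035, 0.01]
    - [0.003, -0.04, 0.02]
    - [0, -0.03, 0.03]
    - [0, -0.018, 0.03]
    - [0, 0, 0.03]
    - [0, 0, 0.02]
    - [0, 0, 0]
    - [0, 0, 0]
  delta_rot:
    - [0, 0, 0]
    - [0, 0, 0]
    - [0, 0, 0]
    - [0, 0, 0]
    - [0, 0, 0]
    - [0, 0, 0]
    - [0, 0, 0]
    - [0, 0, 0]
    - [0, 0, 0]
  hand: [0, 0, 0, 0, 0, 0, 0, 0, 0]

```text
time: 27.7
tcp_pos: [420.8, 334.2, 88.5]
tcp_rot: [-0.0, 0.974, 0.225, 0.0]
wrist_force: [0.4, -0.6, -2.3]
gripper_width: 0.647
```

```bash
python3 - <<'E'
from h import *
go(420.7,333.3,30,26)
p,d,K,T=snap("wrist","p_wrist");snap("scene","p_scene")
b=cv2.imread("pics/p_scene.png")[150:300,360:560]
a=cv2.imread("pics/p_wrist.png")
cv2.imwrite("pics/p.png",np.hstack([cv2.resize(b,(400,300)),cv2.resize(a,(400,300))]))
E
```

```text
t 27.7 tcp [420.8 334.2  88.5] yaw 26.0 frac lin [-0.001   0.0016  0.117 ] rot [ 0.     -0.0005 -0.    ] F [ 0.4 -0.6 -2.3] w 0.647
```

View pics/p.png

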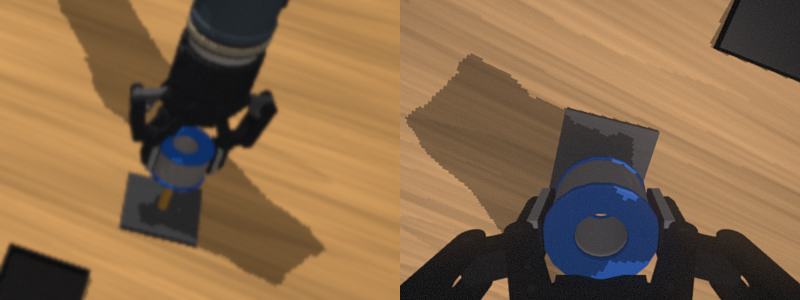

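drive_tool:
  linear:
    - [0, 0.001, 0.015]
    - [0, 0, 0.02]
    - [0, 0, 0.02]
    - [0, 0, 0.015]
    - [0, 0, 0.01]
    - [0, 0, 0]
  delta_rot:
    - [0, 0, 0]
    - [0, 0, 0]
    - [0, 0, 0]
    - [0, 0, 0]
    - [0, 0, 0]
    - [0, 0, 0]
  hand: [0, 0, 0, 0, 0, 0]

```text
time: 28.55
tcp_pos: [420.3, 333.8, 47.8]
tcp_rot: [0.0, 0.974, 0.225, -0.0]
wrist_force: [-0.3, 0.0, -1.3]
gripper_width: 0.652
```

```bash
python3 - <<'E'
from h import *
go(420.7,333.3,30.5,26)
p,d,K,T=snap("wrist","q_wrist")
b=cv2.imread("pics/q_wrist.png")[180:400,130:430]
cv2.imwrite("pics/q.png",cv2.resize(b,(780,572)))
E
```

```text
t 28.55 tcp [420.3 333.8  47.8] yaw 26.0 frac lin [0.0003 0.0012 0.0345] rot [0.0001 0.0005 0.0005] F [-0.3  0.  -1.3] w 0.652
```

View pics/q.png

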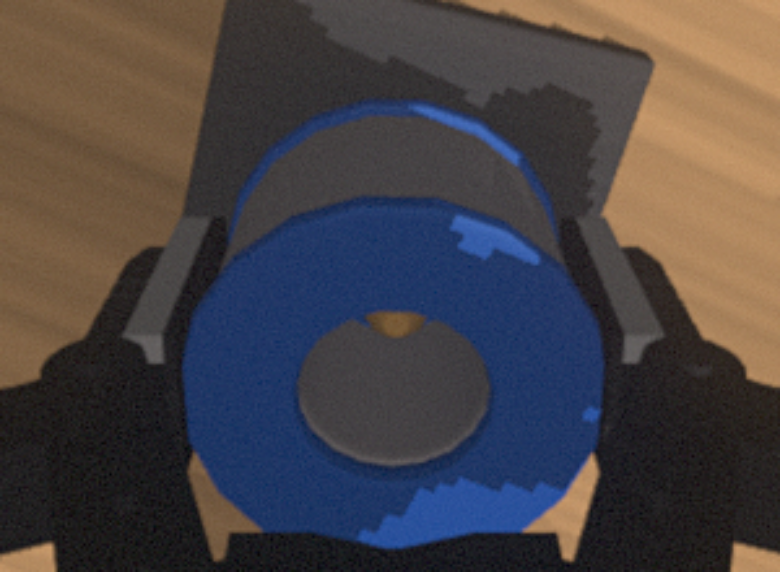

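Spindle tip is in the bore, centred. Lower the remaining ~17 mm.

drive_tool:
  linear:
    - [0, 0.001, 0.01]
    - [0, 0, 0.01]
    - [0, 0, 0.006]
    - [0, 0, 0.004]
    - [0, 0, 0.003]
    - [0, 0, 0]
    - [0, 0, 0]
  delta_rot:
    - [0, 0, 0]
    - [0, 0, 0]
    - [0, 0, 0]
    - [0, 0, 0]
    - [0, 0, 0]
    - [0, 0, 0]
    - [0, 0, 0]
  hand: [0, 0, 0, 0, 0, 0, 0]

```text
time: 29.48
tcp_pos: [420.8, 333.5, 31.8]
tcp_rot: [-0.0, 0.974, 0.225, 0.0]
wrist_force: [-0.1, 0.2, -1.3]
gripper_width: 0.65
```

```bash
python3 - <<'E'
from h import *
go(420.7,333.3,30,26)
E
```

```text
t 29.48 tcp [420.8 333.5  31.8] yaw 26.0 frac lin [-0.0003  0.0003  0.0036] rot [-0.     -0.0002  0.0004] F [-0.1  0.2 -1.3] w 0.65
```

drive_tool:
  linear:
    - [0, 0, 0.002]
    - [0, 0, 0.0016]
    - [0, 0, 0]
    - [0, 0, 0]
  delta_rot:
    - [0, 0, 0]
    - [0, 0, 0]
    - [0, 0, 0]
    - [0, 0, 0]
  hand: [0, 0, 0, 0]

```text
time: 29.98
tcp_pos: [420.7, 333.4, 30.0]
tcp_rot: [0.0, 0.974, 0.225, 0.0]
wrist_force: [-0.6, -0.6, -0.5]
gripper_width: 0.652
```

drive_tool:
  linear:
    - [0, 0, 0.0006]
    - [0, 0, 0]
    - [0, 0, 0]
    - [0, 0, 0]
    - [0, 0, 0]
    - [0, 0, 0]
    - [0, 0, 0]
  delta_rot:
    - [0, 0, 0]
    - [0, 0, 0]
    - [0, 0, 0]
    - [0, 0, 0]
    - [0, 0, 0]
    - [0, 0, 0]
    - [0, 0, 0]
  hand: [0, 0.35, 0.5, 0.8, 1, 1, 1]

```text
time: 30.85
tcp_pos: [420.7, 333.4, 29.6]
tcp_rot: [0.0, 0.974, 0.225, 0.0]
wrist_force: [0.9, 1.0, -0.1]
gripper_width: 1.001
```

drive_tool:
  linear:
    - [0, 0, 0]
    - [0, 0, -0.02]
    - [0, 0, -0.04]
    - [0, 0, -0.06]
    - [0, 0, -0.08]
    - [0, 0, -0.1]
    - [0, 0, -0.1]
    - [0, 0, -0.05]
    - [0, 0, 0]
  delta_rot:
    - [0, 0, 0]
    - [0, 0, 0]
    - [0, 0, 0]
    - [0, 0, 0]
    - [0, 0, 0]
    - [0, 0, 0]
    - [0, 0, 0]
    - [0, 0, 0]
    - [0, 0, 0]
  hand: [1, 1, 1, 1, 1, 1, 1, 1, 1]

```text
time: 31.98
tcp_pos: [421.2, 334.5, 258.0]
tcp_rot: [-0.001, 0.974, 0.225, 0.003]
wrist_force: [-0.8, -0.5, -0.1]
gripper_width: 1.005
```

```bash
python3 - <<'E'
from h import *
go(500,-15,200,26)
p,d,K,T=snap("wrist","r_wrist"); C=cloud(d,K,T)
m=(C[...,2]>46)&(C[...,2]<56)&(abs(C[...,0]-420)<45)&(abs(C[...,1]-333)<45)
q=C[m]; print(m.sum(),np.median(q[:,2]),cv2.minEnclosingCircle(q[:,:2].astype(np.float32)))
m=(C[...,2]>9)&(C[...,2]<15)&(abs(C[...,0]-606)<75)&(abs(C[...,1]-259)<65)
q=C[m]; print("tray",m.sum(),np.median(q[:,2]),cv2.minAreaRect(q[:,:2].astype(np.float32)))
E
```

```text
t 31.98 tcp [421.2 334.5 258. ] yaw 26.0 frac lin [-0.1661  0.6972  0.1146] rot [-0.0003 -0.004   0.0005] F [-0.8 -0.5 -0.1] w 1.005
2245 50.14934824572288 ((420.4447937011719, 334.209716796875), 28.871206283569336)
tray 1457 12.220160780369042 ((600.7429809570312, 260.8165588378906), (106.15772247314453, 87.26895141601562), 6.868463516235352)
```

View pics/r_wrist.png

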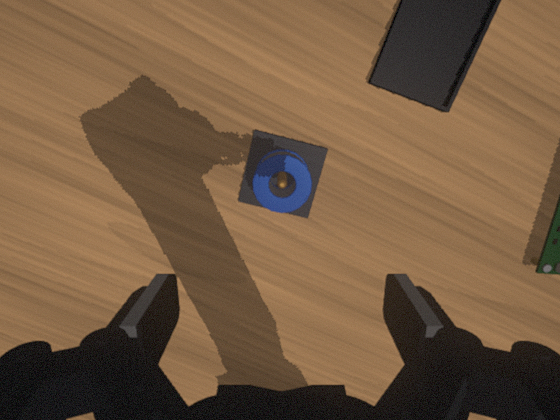

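drive_tool:
  linear:
    - [-0.01, 0.02, 0]
    - [-0.01, 0.05, 0]
    - [-0.02, 0.08, 0.01]
    - [-0.02, 0.09, 0.01]
    - [-0.02, 0.09, 0.02]
    - [-0.02, 0.09, 0.02]
    - [-0.02, 0.09, 0.02]
    - [-0.02, 0.08, 0.02]
    - [-0.02, 0.06, 0.01]
    - [-0.006, 0.04, 0]
  delta_rot:
    - [0, 0, 0]
    - [0, 0, 0]
    - [0, 0, 0]
    - [0, 0, 0]
    - [0, 0, 0]
    - [0, 0, 0]
    - [0, 0, 0]
    - [0, 0, 0]
    - [0, 0, 0]
    - [0, 0, 0]
  hand: [1, 1, 1, 1, 1, 1, 1, 1, 1, 1]

```text
time: 33.28
tcp_pos: [495.8, -15.8, 197.7]
tcp_rot: [-0.0, 0.975, 0.224, -0.002]
wrist_force: [0.5, -0.4, 0.3]
gripper_width: 0.998
```

drive_tool:
  linear:
    - [0, 0.007, 0]
    - [0, 0, 0]
  delta_rot:
    - [0, 0, 0]
    - [0, 0, 0]
  hand: [1, 1]

```text
time: 33.52
tcp_pos: [498.4, -15.8, 199.1]
tcp_rot: [-0.0, 0.974, 0.225, -0.001]
wrist_force: [0.1, 0.9, -0.1]
gripper_width: 0.999
```

```bash
python3 - <<'E'
from h import *
p,d,K,T=snap("wrist","s_wrist"); C=cloud(d,K,T)
m=(C[...,2]>44)&(C[...,2]<55)&(abs(C[...,0]-544)<75)&(abs(C[...,1]-2)<65)
q=C[m]; print(m.sum(),np.percentile(q[:,2],[10,50,90]),cv2.minAreaRect(q[:,:2].astype(np.float32)))
go(544.1,1.6,48.5,26)
E
```

```text
3692 [48.97856436 50.22234438 51.16741612] ((544.2767333984375, 1.6107330322265625), (90.15596771240234, 60.1169548034668), 26.048799514770508)
t 33.58 tcp [498.5 -15.2 199.3] yaw 26.1 frac lin [0.0968 0.0101 0.3015] rot [-0.0005  0.0004  0.0013] F [ 0.2  0.2 -0.4] w 0.997
```

View pics/s_wrist.png

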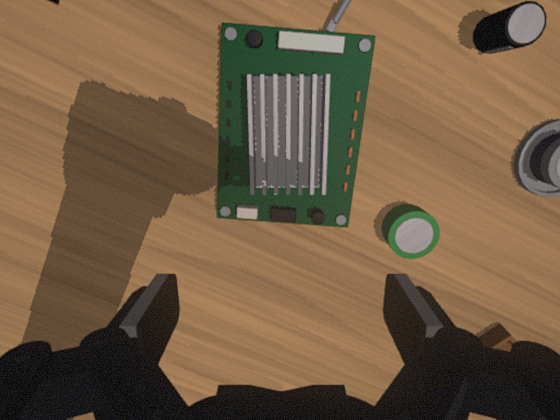

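Heat sink at (544.3, 1.6), yaw 26.0°, top 50.2. Descend.

drive_tool:
  linear:
    - [0.03, 0.003, 0.01]
    - [0.04, 0.004, 0.02]
    - [0.027, 0.003, 0.03]
    - [0, 0, 0.05]
    - [0, 0, 0.05]
    - [0, 0, 0.05]
    - [0, 0, 0.04]
    - [0, 0, 0.03]
    - [0, 0, 0.01]
    - [0, 0, 0]
  delta_rot:
    - [0, 0, 0]
    - [0, 0, 0]
    - [0, 0, 0]
    - [0, 0, 0]
    - [0, 0, 0]
    - [0, 0, 0]
    - [0, 0, 0]
    - [0, 0, 0]
    - [0, 0, 0]
    - [0, 0, 0]
  hand: [1, 1, 1, 1, 1, 1, 1, 1, 1, 1]

```text
time: 34.83
tcp_pos: [545.2, 1.0, 54.6]
tcp_rot: [-0.0, 0.974, 0.225, 0.0]
wrist_force: [-0.2, 0.5, -1.1]
gripper_width: 1.0
```

```bash
python3 - <<'E'
from h import *
go(544.2,1.6,48.5,26)
E
```

```text
t 34.83 tcp [545.2   1.   54.6] yaw 26.1 frac lin [-0.0013 -0.0019  0.0123] rot [ 0.     -0.0002  0.0007] F [-0.2  0.5 -1.1] w 1.0
```

drive_tool:
  linear:
    - [0, -0.001, 0.006]
    - [0, 0, 0.004]
    - [0, 0, 0.002]
    - [0, 0, 0]
    - [0, 0, 0]
    - [0, 0, 0]
    - [0, 0, 0]
    - [0, 0, 0]
  delta_rot:
    - [0, 0, 0]
    - [0, 0, 0]
    - [0, 0, 0]
    - [0, 0, 0]
    - [0, 0, 0]
    - [0, 0, 0]
    - [0, 0, 0]
    - [0, 0, 0]
  hand: [1, 1, 0.9, 0.7, 0.5, 0.4, 0.0, 0.0]
  force: 45

```text
time: 35.83
tcp_pos: [544.8, 1.1, 49.1]
tcp_rot: [0.0, 0.974, 0.225, 0.0]
wrist_force: [-2.0, -0.1, 5.7]
gripper_width: 0.69
```

drive_tool:
  linear:
    - [0, 0, -0.004]
    - [0, 0, -0.01]
    - [0, 0, -0.02]
    - [0, 0, -0.03]
    - [0, 0, -0.03]
    - [0, 0, -0.02]
    - [0, 0, -0.01]
    - [0, 0, 0]
  delta_rot:
    - [0, 0, 0]
    - [0, 0, 0]
    - [0, 0, 0]
    - [0, 0, 0]
    - [0, 0, 0]
    - [0, 0, 0]
    - [0, 0, 0]
    - [0, 0, 0]
  hand: [0, 0, 0, 0, 0, 0, 0, 0]

```text
time: 36.83
tcp_pos: [544.8, 1.0, 110.9]
tcp_rot: [0.0, 0.974, 0.225, 0.0]
wrist_force: [0.6, -0.9, -1.5]
gripper_width: 0.689
```

```bash
python3 - <<'E'
from h import *
go(606,260,110,6.9)
snap("scene","t_scene")
b=cv2.imread("pics/t_scene.png")[110:320,200:460]
cv2.imwrite("pics/t.png",cv2.resize(b,(728,588)))
E
```

```text
t 36.83 tcp [544.8   1.  110.9] yaw 26.0 frac lin [ 0.3373 -0.4116  0.0019] rot [ 2.000e-04 -3.000e-04  2.126e-01] F [ 0.6 -0.9 -1.5] w 0.689
```

View pics/t.png

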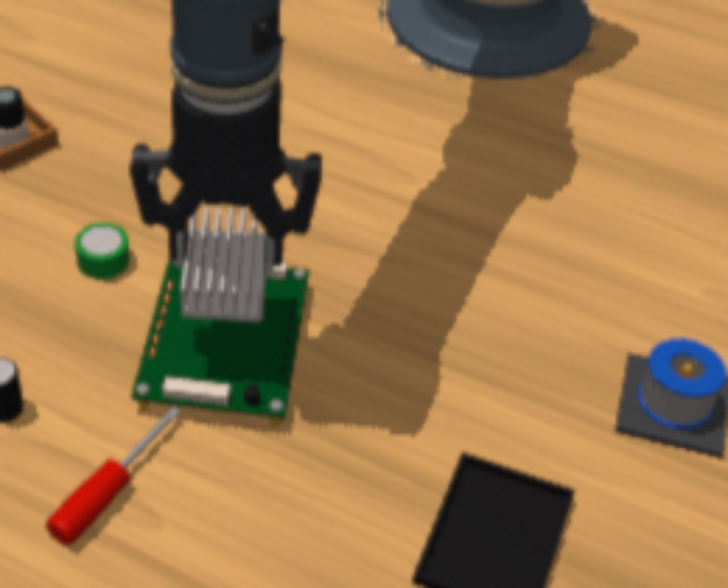

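drive_tool:
  linear:
    - [0.01, -0.015, 0]
    - [0.025, -0.03, 0]
    - [0.04, -0.05, 0]
    - [0.05, -0.06, 0]
    - [0.05, -0.06, 0]
    - [0.05, -0.06, 0]
    - [0.03, -0.04, 0]
    - [0.015, -0.025, 0]
    - [0, 0, 0]
    - [0, 0, 0]
  delta_rot:
    - [0, 0, 0]
    - [0, 0, 0]
    - [0, 0, 0]
    - [0, 0, 0]
    - [0, 0, 0]
    - [0, 0, 0]
    - [0, 0, 0.02]
    - [0, 0, 0.06]
    - [0, 0, 0.08]
    - [0, 0, 0.052]
  hand: [0, 0, 0, 0, 0, 0, 0, 0, 0, 0]

```text
time: 38.12
tcp_pos: [591.1, 215.7, 110.2]
tcp_rot: [-0.0, 0.998, 0.061, -0.0]
wrist_force: [0.1, -0.4, -2.5]
gripper_width: 0.688
```

drive_tool:
  linear:
    - [0, 0, -0.02]
    - [0, 0, -0.02]
    - [0, 0, 0]
  delta_rot:
    - [0, 0, 0]
    - [0, 0, 0]
    - [0, 0, 0]
  hand: [0, 0, 0]

```text
time: 38.5
tcp_pos: [592.6, 213.9, 132.1]
tcp_rot: [-0.001, 0.998, 0.061, 0.001]
wrist_force: [0.1, 0.5, -1.3]
gripper_width: 0.688
```

```bash
python3 - <<'E'
from h import *
from station import sense
print(sense()["joints"])
p,d,K,T=snap("wrist","u_wrist"); C=cloud(d,K,T)
s=sense()["tcp_pos"]
m=(C[...,2]>9)&(C[...,2]<15)&(abs(C[...,0]-606)<75)&(abs(C[...,1]-259)<65)
q=C[m]; print("tray",m.sum(),np.median(q[:,2]),cv2.minAreaRect(q[:,:2].astype(np.float32)))
m=(C[...,2]>s[2]-4)&(C[...,2]<s[2]+8)&(abs(C[...,0]-s[0])<65)&(abs(C[...,1]-s[1])<35)
q=C[m]; print("hs",m.sum(),np.median(q[:,2]),cv2.minAreaRect(q[:,:2].astype(np.float32)))
go(606,260,110,6.9)
cv2.imwrite("pics/u_r.png",rect(p,K,T,606,260,80,12,3.5)[:,:,::-1])
E
```

```text
[-0.10171354  0.55294531 -0.43293715  1.74145946  0.28379259  0.9063584
 -2.10224484]
tray 2590 12.1923307147852 ((605.6987915039062, 262.2834167480469), (116.30107116699219, 85.87320709228516), 6.703048229217529)
hs 13378 133.04046328531467 ((592.3407592773438, 212.62136840820312), (90.66276550292969, 69.04324340820312), 7.257195472717285)
t 38.55 tcp [592.2 213.3 131.4] yaw 7.0 frac lin [ 0.0387 -0.0893  0.043 ] rot [-0.0003 -0.001   0.0009] F [ 0.8 -0.  -1.9] w 0.689
```

View pics/u_wrist.png

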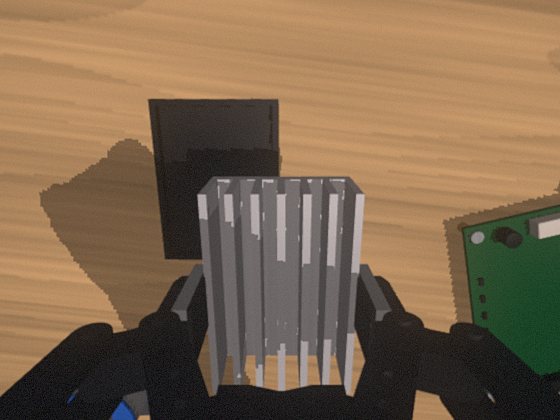

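View pics/u_r.png

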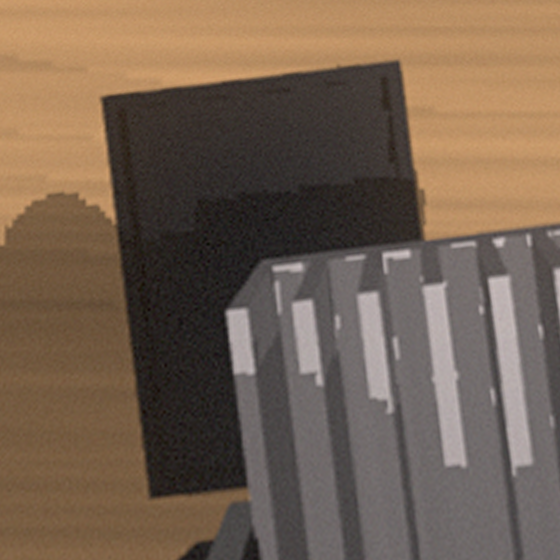

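```bash
python3 - <<'E'
from h import *
go(606,261.8,60,6.8)
E
```

```text
t 38.55 tcp [592.2 213.3 131.4] yaw 7.0 frac lin [ 0.0389 -0.0928  0.143 ] rot [-0.0003 -0.001   0.002 ] F [ 0.8 -0.  -1.9] w 0.689
```

drive_tool:
  linear:
    - [0.009, -0.02, 0]
    - [0.01, -0.03, 0.01]
    - [0.01, -0.025, 0.02]
    - [0.01, -0.018, 0.03]
    - [0, 0, 0.03]
    - [0, 0, 0.03]
    - [0, 0, 0.02]
    - [0, 0, 0]
    - [0, 0, 0]
  delta_rot:
    - [0, 0, 0]
    - [0, 0, 0]
    - [0, 0, 0]
    - [0, 0, 0]
    - [0, 0, 0]
    - [0, 0, 0]
    - [0, 0, 0]
    - [0, 0, 0]
    - [0, 0, 0]
  hand: [0, 0, 0, 0, 0, 0, 0, 0, 0]

```text
time: 39.67
tcp_pos: [606.0, 261.6, 61.1]
tcp_rot: [-0.0, 0.998, 0.061, 0.001]
wrist_force: [-0.7, -0.2, -2.0]
gripper_width: 0.689
```

```bash
python3 - <<'E'
from h import *
go(606,261.8,33.2,6.8)
p,d,K,T=snap("wrist","v_wrist");snap("scene","v_scene")
b=cv2.imread("pics/v_scene.png")[190:370,300:540]
a=cv2.imread("pics/v_wrist.png")
cv2.imwrite("pics/v.png",np.hstack([cv2.resize(b,(400,300)),cv2.resize(a,(400,300))]))
E
```

```text
t 39.67 tcp [606.  261.6  61.1] yaw 6.9 frac lin [ 0.0001 -0.0004  0.0559] rot [-0.0002 -0.0007  0.0016] F [-0.7 -0.2 -2. ] w 0.689
```

View pics/v.png

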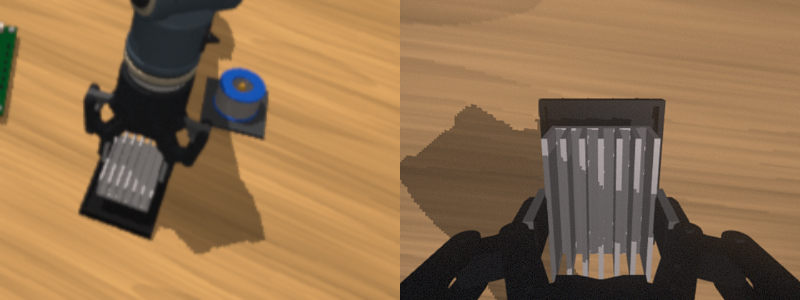

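drive_tool:
  linear:
    - [0, 0, 0.012]
    - [0, 0, 0.014]
    - [0, 0, 0.012]
    - [0, 0, 0.008]
    - [0, 0, 0.004]
    - [0, 0, 0.003]
    - [0, 0, 0]
    - [0, 0, 0]
  delta_rot:
    - [0, 0, 0]
    - [0, 0, 0]
    - [0, 0, 0]
    - [0, 0, 0]
    - [0, 0, 0]
    - [0, 0, 0]
    - [0, 0, 0]
    - [0, 0, 0]
  hand: [0, 0, 0, 0, 0, 0, 0, 0]

```text
time: 40.78
tcp_pos: [605.7, 261.6, 34.3]
tcp_rot: [-0.0, 0.998, 0.061, 0.0]
wrist_force: [0.3, 0.6, -2.0]
gripper_width: 0.692
```

```bash
python3 - <<'E'
from h import *
go(606,261.8,33,6.8)
p,d,K,T=snap("wrist","w_wrist"); C=cloud(d,K,T)
m=(abs(C[...,0]-606)<25)&(abs(C[...,1]-262)<20)&(C[...,2]>28)
print(np.percentile(C[m][:,2],[50,80,90]))
E
```

```text
t 40.77 tcp [605.7 261.6  34.3] yaw 7.0 frac lin [ 0.0007 -0.0002  0.0026] rot [-0.     -0.0003  0.0018] F [ 0.3  0.6 -2. ] w 0.692
[ 91.16444406  97.60239563 100.01575132]
```

View pics/w_wrist.png

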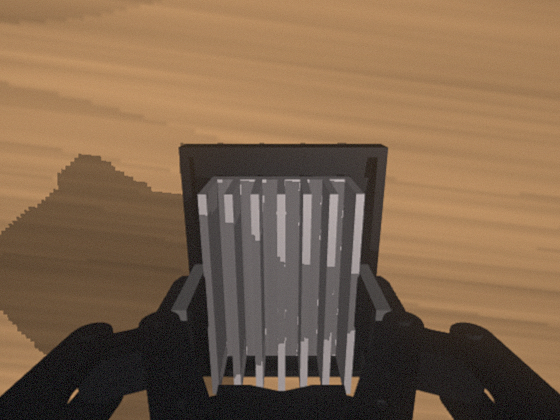

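Centred inside the rim. Touch down and release.

drive_tool:
  linear:
    - [0, 0, 0.0016]
    - [0, 0, 0.001]
    - [0, 0, 0]
    - [0, 0, 0]
  delta_rot:
    - [0, 0, 0]
    - [0, 0, 0]
    - [0, 0, 0]
    - [0, 0, 0]
  hand: [0, 0, 0, 0]

```text
time: 41.32
tcp_pos: [605.6, 261.6, 33.1]
tcp_rot: [0.0, 0.998, 0.061, 0.0]
wrist_force: [-0.4, -1.2, 1.3]
gripper_width: 0.69
```

Contact felt (wrist force went positive). Open.

drive_tool:
  linear:
    - [0, 0, 0]
    - [0, 0, 0]
    - [0, 0, 0]
    - [0, 0, 0]
    - [0, 0, 0]
    - [0, 0, 0]
    - [0, 0, 0]
  delta_rot:
    - [0, 0, 0]
    - [0, 0, 0]
    - [0, 0, 0]
    - [0, 0, 0]
    - [0, 0, 0]
    - [0, 0, 0]
    - [0, 0, 0]
  hand: [0.4, 0.5, 0.6, 0.8, 1, 1, 1]

```text
time: 42.2
tcp_pos: [605.5, 261.6, 32.8]
tcp_rot: [0.0, 0.998, 0.061, 0.0]
wrist_force: [-0.9, 0.5, -0.5]
gripper_width: 0.997
```

drive_tool:
  linear:
    - [0, 0, 0]
    - [0, 0, -0.01]
    - [0, 0, -0.03]
    - [0, 0, -0.06]
    - [0, 0, -0.08]
    - [0, 0, -0.1]
    - [0, 0, -0.1]
    - [-0.05, 0, -0.05]
    - [-0.05, 0, 0]
    - [0, 0, 0]
  delta_rot:
    - [0, 0, 0]
    - [0, 0, 0]
    - [0, 0, 0]
    - [0, 0, 0]
    - [0, 0, 0]
    - [0, 0, 0]
    - [0, 0, 0]
    - [0, 0, 0]
    - [0, 0, 0]
    - [0, 0, 0]
  hand: [1, 1, 1, 1, 1, 1, 1, 1, 1, 1]

```text
time: 43.45
tcp_pos: [554.6, 256.0, 249.7]
tcp_rot: [-0.0, 0.998, 0.062, 0.001]
wrist_force: [0.3, 0.7, 0.2]
gripper_width: 0.998
```

```bash
python3 - <<'E'
from h import *
go(606,261.8,33,6.8)
p,d,K,T=snap("wrist","x_wrist"); C=cloud(d,K,T)
B=(abs(C[...,0]-606)<75)&(abs(C[...,1]-262)<65)
for n,lo,hi in [("hs",30,38),("tray",9.5,14.5)]:
    q=C[B&(C[...,2]>lo)&(C[...,2]<hi)]; print(n,len(q),np.median(q[:,2]),cv2.minAreaRect(q[:,:2].astype(np.float32)))
snap("scene","x_scene")
snap("top","x_top")
for n in ["top","scene"]:
    p0,d0,K0,T0=load(f"pics/a_{n}.npz");p1,d1,_,_=load(f"pics/x_{n}.npz")
    for nm,c in [("cap",(690,-117,22)),("driver",(790,-3,10))]:
        u,v=proj(np.array([c]),K0,T0)[0].astype(int)
        w=np.s_[v-22:v+22,u-22:u+22]
        print(n,nm,cv2.phaseCorrelate(cv2.cvtColor(p0[w],cv2.COLOR_RGB2GRAY).astype(float),cv2.cvtColor(p1[w],cv2.COLOR_RGB2GRAY).astype(float)))
E
```

```text
t 43.45 tcp [554.6 256.  249.7] yaw 7.1 frac lin [0.1026 0.001  0.4336] rot [ 0.     -0.0013  0.0029] F [0.3 0.7 0.2] w 0.998
hs 2311 34.27525153746717 ((605.0237426757812, 262.5434265136719), (89.88785552978516, 60.06159210205078), 7.1415205001831055)
tray 4606 11.002193355392308 ((605.7120971679688, 261.8056335449219), (116.1761474609375, 86.20484161376953), 6.890676021575928)
top cap ((0.4970490019533429, 0.5248925841062544), 0.9989243015694436)
top driver ((0.5122769765601056, 0.5496639859743411), 1.0015929397400094)
scene cap ((0.48398369916281325, 0.4477267591387353), 1.01697228972895)
scene driver ((0.49196678571383856, 0.483913039017974), 1.0090542095612416)
```

View pics/x_wrist.png

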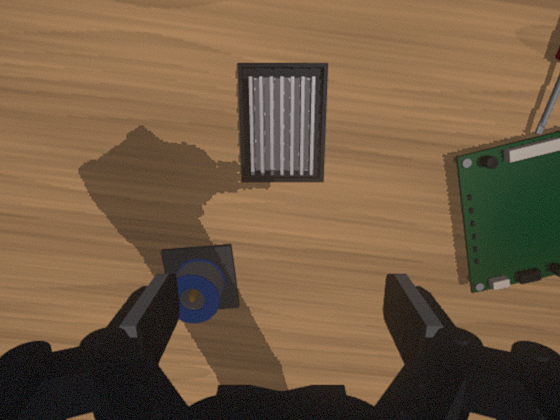

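View pics/x_scene.png

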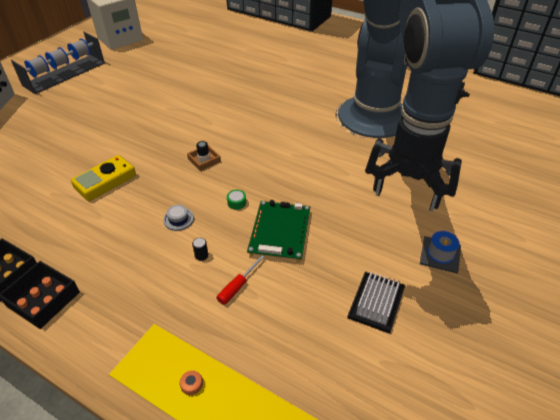

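```bash
python3 -c "
from station import *
print(hand_in()); print(sense()['time'])"
```

```text
the job is handed in; nothing more can be done
None
the job is handed in; nothing more can be done
```

I cleared the pile from the top down and handed the job in at about 44 s of the 141 s allowed. No verdict is reported. Nothing was seen to drop or tip.

What the last checks showed:

| Thing | Home | Offset from home centre | Height check | When measured |
|---|---|---|---|---|
| Loupe | wooden box | about 1 mm | top at 54 mm, as expected on the 4 mm floor | just after release, wrist camera |
| Tin | metal dish | about 1 mm | top at 28.6 mm; about 28 expected | just after release, wrist camera |
| Reel | reel stand | about 1 mm | top at 50.1 mm, spindle up through the bore | just after release, wrist camera |
| Heat sink | black tray | about 1 mm, 0.3° from the tray's length | top at 34.3 mm, as expected, fins up | just after release, wrist camera |

- **Final picture:** the scene view shows all four upright in their homes and the gripper clear of everything. The loupe, tin and reel were not measured again at the end.
- **Capacitor and screwdriver:** comparing the top and scene pictures from start and end shows no movement. The match read about 0.5 pixel everywhere, which I took to be an artefact of the method.
- **Disagreements:** the fixed cameras differed from the wrist camera by 2 to 5 mm on where the homes stand. I used the wrist camera's values, which agreed with each other to about 1 to 2 mm.

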